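Reset the interlock with its key and park the key

ROBOT

A 6-joint arm with a two-finger parallel gripper is mounted at the origin on a cart in front of the work surface, level with it; the furniture and walls round the work are solid. World frame = base frame: x ahead of the robot, y to its left, z up, the work surface at z = 0. Lengths are in m, angles in rad, forces in N, time in s.
With the tool pointing down it reaches from about 0.325 to 0.775 m from the base axis. Payload 5.5 kg.
Tool frame: the origin (TCP) lies between the finger pads; the fingertips stand 17 mm ahead of it and the grasp point (between the pads) lies 2 mm behind it; z points along the fingers, y is the direction in which the jaws open and shut (so a half turn about z gives the same grasp; the last joint's range is limited). The gripper opens to 88 mm and grips with 3 to 60 N. Pads are 20 mm wide; open, the fingers measure 115 mm over their backs; the gripper's body (75 mm by 178 mm) begins 61 mm behind the grasp point.
Start: joints at [1.203, 0.091, 1.231, -0, 1.82, -0.057], TCP at [0.183, 0.571, 0.24] pointing down, gripper open.
Joint ranges: [-2.87, 2.87], [-0.86, 2.18], [0.17, 2.46], [-1.51, 4.65], [0.06, 2.69], [-2.65, 2.65]. Speed limits (rad/s): [2.57, 2.57, 3.01, 3.14, 3.14, 3.14].

INTERFACE

Orientations are given as a unit quaternion [x, y, z, w].
In Python, from station import robot gives the robot as it stands. The module is installed in compiled form; this text tells all that it offers.
- The arm moves only by the tool drive_tool, never from a script. Its argument "plan" is a list of rows, each an object with "travel": the shift along the tool's x, y, z scaled (see below), a list of three; "twist": the turn, a rotation vector about the tool's x, y, z scaled (see below), a list of three; "jaw": the opening, from -1 (shut) to 1 (fully open). In form: [{"travel": [x, y, z], "twist": [wx, wy, wz], "jaw": jaw}, ...]. A call has 1 to 8 rows; each row shifts and turns the pose as measured when the row begins, along the tool's axes as they then stand; what a row does not reach is not made up. The controller multiplies each number of a shift by 2.5 cm and each number of a turn by 5 degrees. A row lasts 1/8 s, in which the tool goes at most 62.5 mm and 10.7 degrees, less where a joint would pass 70% of its speed; a pose out of reach is approached as far as the arm can. A call with a number of a shift or a turn outside -1 to 1 is refused whole. A call with a gripper value outside its range is refused whole. The fingers move at their own pace and stop on an object; the grip force is fixed at half the most. Time passes only in rows, so rows that do not move let the fingers close. It gives the time, the measured TCP pose, the force and the opening at its end, in the units of the state.
- robot.read_state(): the state, without advancing time (a new reading comes with each control period).
- robot.read_camera(name): name is "scene" or "side" or "wrist"; returns (picture, depth): 400x640x3 uint8, red, green, blue; 400x640 float32, m along the optical axis (not along the pixel's ray), 0 where there is no reading.
- robot.get_calibration(name): a dict with "fx", "fy", "cx", "cy" (pixels), "position" and "rotation" of the camera in the world. Camera axes: x right, y up, looking along -z (the intrinsics and any distortion apply to the point x, -y, -z); pixel columns grow to the right and rows downward; lengths in m; the calibration is good to about 2 mm. A picture is of the moment at which its call begins: read the wrist's pose just before it. get_calibration takes no time and is no camera call; for the wrist camera it gives the pose at the moment of the call.
- robot.finish_job(): hands the job in, once; it reports no verdict.
The state is a dict: "time_s": time; "q": joint angles; "dq": joint speeds; "joint_torque": joint torques, N m; "tool_pos": TCP position; "tcp_rot": TCP orientation; "contact_force": force on the tool from outside, world axes, zero at the start; "torque": the same for the moment, N m; "gripper_width": finger opening in m.
Only numpy, scipy, OpenCV 4.12 (cv2) and the standard library are available. Lean on these libraries where they do the work, as an engineer would, in place of code of your own. Each camera call takes 0.05 s, during which the arm holds its last target.

TASK

Reset the interlock: turn the red key in the grey lock clockwise until you feel it meet its end stop, press it lightly against the stop for half a second without straining it, then turn it back to its home position (the only one where it comes out), draw it straight out and stand it in the slot of the yellow key stand. Let go of the key, and leave the loose things around alone.

Things in the scene. Friction and masses are not known exactly. Their poses are not given: they have to be found in the camera images.
- key: Key, 60 g, at the start upright and seated in the lock at home, axes as the lock's. Origin: centre of the blade's lower end, on the turning axis; z up. Steel blade 10 (x) x 4 (y) mm, z 0 to 50 mm; side bit out to x = +18 mm, 4 mm thick, z 16 to 26 mm.
- key_bow (a point): Centre of the key's red bow, 66 mm above the key's origin, 80 mm above the bench when seated. The bow is a flat plate, 36 mm along the key's x, 10 mm thick along its y, 32 mm high: pinch its flat faces from above. 18 mm of bare blade lie between the bow and the lock's cover.
- lock: Grey lock box with aluminium cover, fixed, 110 x 90 x 46 mm high. Origin: centre of its underside, on the key's vertical turning axis; z up. The seated key's origin is 14 mm above it. The keyhole has one notch for the bit, toward +x (red dot); at any angle over about 0.07 rad from home the cover traps the bit. At home the key comes out straight up; it is free after 35 mm.
- lock_plug (a joint): Angle of the brass plug that turns with the key: 0 = home (key can be drawn out), grows clockwise seen from above; solid stop at -0.03 rad. A steady friction of about 0.05 N m resists turning; no spring, it stays where it is left. The key has about 0.06 rad of play in the plug either way.
- lock_end: End stop inside the lock, out of sight. Its origin (on the axis, 5 mm up) tells nothing of its setting: the bit meets it 0.65 to 1.4 rad from home, differently each time; find it by feel. The bit bears on it 14 mm from the axis: 10 N there adds 0.14 N m to the friction. A light press is 3 to 25 N (0.04 to 0.35 N m above friction); more than 25 N strains the lock.
- stand: Yellow key stand, fixed block 80 (x) x 64 (y) x 50 mm high; origin: centre of its underside; z up. Slot in its top 30 mm along x (x = -8.5 to +21.5 mm), 10 mm along y, 40 mm deep. Enter with the key's x along the stand's x (bit toward the red dot) and the key's axis over the stand's middle: the key's origin comes to rest 10 mm above the bench, its bow clear above the block.
- stand_hole0 (a point): Centre of the slot's mouth on the top of the stand, 6.5 mm toward +x from the stand's middle, 50 mm above the bench.
- gas_regulator: Red and brass gas regulator, 71 x 116 x 124 mm, loose, leave it alone. Origin at the centre of its underside.
- round_tin: Round tin, 66 mm wide, 30 mm high, loose, leave it alone. Origin at the centre of its underside.
- carton: Small white carton, 60 x 45 x 52 mm, loose, leave it alone. Origin at the centre of its underside.
There are look-alikes about, which are no part of the job. Several things have the shape of the stand; the one meant has the colours described above.

How it is judged:
On the way, in this order (a step that is already met when the one before it is completed fails the run):
1. the key is pressed clockwise against its end stop with 3 to 25 N for 0.3 s (contact force between key and lock_end above 3 N and value of joint lock_plug above 0.4 rad), for 0.3 s.
2. the plug is turned back home (within 0.1 rad) with the key still seated in the lock (value of joint lock_plug below 0.1 rad and z of key in the frame of lock below 0.03 m), for 0.1 s.
At the end, for the whole second after the job is handed in: The key stands released and at rest in the slot of the stand: its origin within 8 mm of the stand's middle and 6 to 16 mm above its underside, upright within 0.2 rad; the lock's plug is left at home (below 0.15 rad) (horizontal distance between key and stand below 0.008 m and z of key in the frame of stand between 0.006 and 0.016 m and angle between key's own z axis and vertical below 0.2 rad and linear speed of key below 0.02 m/s and value of joint lock_plug below 0.15 rad); the robot touches nothing.
It fails at once if the key is forced against the end stop with more than 25 N (contact force between key and lock_end above 25 N).
It fails at once if a loose bystander (regulator, tin, carton) is moved more than 30 mm (distance of any of gas_regulator, round_tin, carton from where it was at the start of the episode above 0.03 m).
It also fails if it takes over 72 s, if anything falls off the work surface, if the arm or the gripper's body presses on something with over 40 N, if the wrist force passes 120 N, or if a joint passes its speed limit or range.

## Working session

There is one attempt and no reset: what is moved stays moved. The work goes in short steps, Python scripts to look and compute and a tool call to move; the robot and the scene stay as the last step left them, time stands still between calls to the robot, and variables do not carry over. Pictures are saved under pics/ and viewed, and the job is handed in when it is done.

Besides the shell and the picture viewer there is one more tool, called after "Request:" as name(argument=value, ...), one argument or row to a line, values as JSON. drive_tool: Moves the arm, as the interface text tells. Shifts and turns lie within -1 to 1; 1 stands for 2.5 cm of shift or 5 degrees of turn. Its arguments: {"type":"object","properties":{"plan":{"type":"array","items":{"type":"object","properties":{"travel":{"type":"array","items":{"type":"number","minimum":-1,"maximum":1}},"twist":{"type":"array","items":{"type":"number","minimum":-1,"maximum":1}},"jaw":{"type":"number"}}}}},"required":["plan"]}

```bash
mkdir -p pics; python3 - <<'E'
from station import robot
import cv2
print(robot.read_state())
for n in("scene","side","wrist"):
    c=robot.get_calibration(n);print(n,c)
    p,d=robot.read_camera(n);cv2.imwrite(f"pics/{n}0.png",p[:,:,::-1])
    import numpy as np;np.savez(f"{n}0.npz",p=p,d=d,**c)
E
```

```text
{'time_s': 0.0, 'q': array([ 1.20331331e+00,  9.18511690e-02,  1.23184392e+00, -1.04626336e-05,
        1.81979609e+00, -5.67338004e-02]), 'dq': array([-8.39589699e-04, -1.64841521e-04,  9.73629589e-04, -1.53427390e-04,
        1.26071103e-03,  4.55436154e-05]), 'joint_torque': array([ 7.30925640e-04, -4.46452832e+01, -4.06445539e+01,  6.98027574e-02,
        2.96187960e-02, -1.62364122e-04]), 'tool_pos': array([0.18339606, 0.57101769, 0.23853515]), 'tcp_rot': array([ 1.54751406e-01,  9.87952985e-01, -9.29054177e-04, -1.94882161e-04]), 'contact_force': array([-0.42118577,  0.30939964,  0.30767949]), 'torque': array([-0.03005496,  0.00658267,  0.01350568]), 'gripper_width': 0.08780257971879922}
scene {'fx': 374.44064549120844, 'fy': 374.44064549120844, 'cx': 318.6539143451628, 'cy': 197.73886191965576, 'position': array([0.14748171, 0.30649951, 0.6058069 ]), 'rotation': array([-0.15200992,  0.41864352,  0.83655425, -0.319073  ])}
side {'fx': 466.1750678709344, 'fy': 466.1750678709344, 'cx': 318.5259725009225, 'cy': 200.49136918987713, 'position': array([ 0.32834019, -0.71078478,  0.902856  ]), 'rotation': array([ 0.28490323, -0.06622482, -0.20680025,  0.93363702])}
wrist {'fx': 288.9589968538921, 'fy': 288.9589968538921, 'cx': 320.8637042604064, 'cy': 194.5847339180024, 'position': array([0.11514134, 0.59425077, 0.38332796]), 'rotation': array([-0.11039322, -0.07948953,  0.58365183,  0.80052814])}
```

View pics/scene0.png

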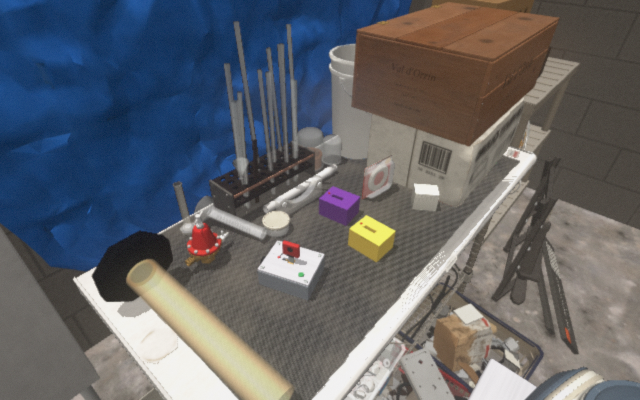

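View pics/side0.png

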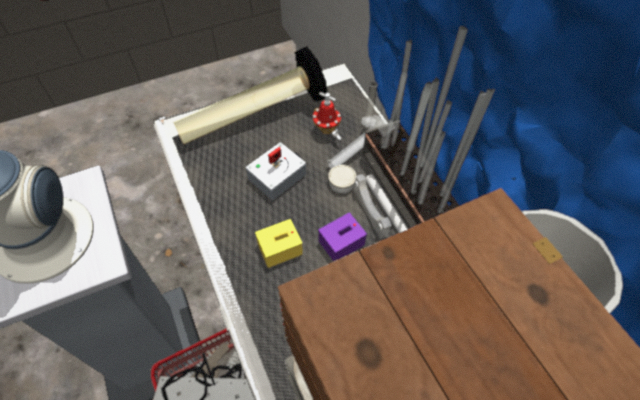

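View pics/wrist0.png

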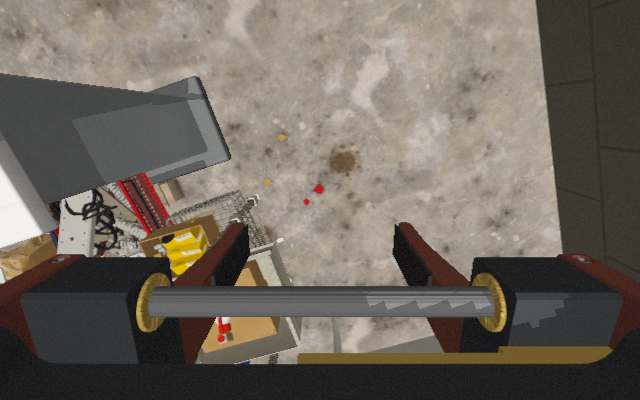

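Red things in the scene view are the key bow at (291,248), on the grey lock, and the gas regulator at (203,238), which is a bystander. Stand shapes are the yellow block at (371,238) and a purple look-alike at (340,205). I choose the bow on the grey lock and the yellow block, and will check both in a close crop.

```bash
cat > h.py <<'E'
import numpy as np,cv2
from scipy.spatial.transform import Rotation as R
def load(n):
    return np.load(n+".npz")
def ray(z,u,v):
    d=np.stack([(np.asarray(u)-z['cx'])/z['fx'],-(np.asarray(v)-z['cy'])/z['fy'],-np.ones(np.shape(u))],-1)
    return R.from_quat(z['rotation']).apply(d)
def plane(z,u,v,h):
    r=ray(z,u,v);p=z['position'];t=(h-p[2])/r[...,2]
    return p+r*t[...,None]
def pts(z,u,v):
    return z['position']+ray(z,u,v)*z['d'][v,u][...,None]
def proj(z,P):
    c=R.from_quat(z['rotation']).inv().apply(np.atleast_2d(P)-z['position'])
    return np.c_[z['cx']+z['fx']*c[:,0]/-c[:,2],z['cy']-z['fy']*c[:,1]/-c[:,2]]
def tri(z1,p1,z2,p2):
    a=ray(z1,*p1);b=ray(z2,*p2);a/=np.linalg.norm(a);b/=np.linalg.norm(b)
    s=np.linalg.lstsq(np.c_[a,-b],z2['position']-z1['position'],rcond=None)[0]
    A=z1['position']+a*s[0];B=z2['position']+b*s[1]
    return (A+B)/2,np.linalg.norm(A-B)
E
python3 - <<'E'
from h import *
s=load('scene0');t=load('side0')
a=cv2.resize(s['p'][180:310,235:435],None,fx=4,fy=4,interpolation=2)[:,:,::-1]
b=cv2.resize(t['p'][130:280,230:390],None,fx=4,fy=4,interpolation=2)[:,:,::-1]
cv2.imwrite('pics/c1.png',a);cv2.imwrite('pics/c2.png',b)
for n,z in(('scene',s),('side',t)):
    hsv=cv2.cvtColor(z['p'],cv2.COLOR_RGB2HSV)
    H,S,V=[hsv[...,i] for i in range(3)]
    for nm,m in(('red',((H<8)|(H>172))&(S>140)&(V>80)),('yel',(H>22)&(H<34)&(S>150)&(V>80)),('green',(H>50)&(H<80)&(S>120))):
        k,l,st,c=cv2.connectedComponentsWithStats(m.astype(np.uint8))
        for i in range(1,k):
            if st[i,4]>=6 and 150<c[i][0]<450 and 80<c[i][1]<320:
                v,u=np.nonzero(l==i);P=pts(z,u,v);P=P[z['d'][v,u]>0]
                print(n,nm,st[i],c[i].round(1),np.median(P,0).round(3) if len(P) else None,P.min(0).round(3),P.max(0).round(3))
E
```

```text
scene red [187 223  34  33 657] [202.8 241. ] [0.69  0.041 0.063] [ 0.67  -0.002  0.042] [0.734 0.066 0.095]
scene red [283 241  16  16 143] [290.8 247.4] [ 0.528 -0.055  0.092] [ 0.514 -0.064  0.071] [ 0.546 -0.047  0.098]
scene yel [363 225   5   2   6] [365.2 225.7] [ 0.484 -0.246  0.048] [ 0.479 -0.247  0.046] [ 0.486 -0.24   0.048]
scene yel [368 228   5   3  10] [370.3 229.2] [ 0.47  -0.246  0.043] [ 0.466 -0.248  0.039] [ 0.476 -0.246  0.048]
scene yel [351 231  28  27 176] [365.  245.6] [ 0.457 -0.21   0.029] [ 0.424 -0.212  0.005] [ 0.497 -0.207  0.05 ]
scene green [300 274   3   2   6] [301.  274.5] [ 0.49  -0.042  0.05 ] [ 0.488 -0.043  0.049] [ 0.493 -0.04   0.051]
side red [313 101  28  27 439] [326.3 115.5] [0.695 0.017 0.064] [ 0.668 -0.005 -0.002] [0.762 0.132 0.096]
side red [269 148  11  15  80] [273.9 154.7] [ 0.525 -0.061  0.093] [ 0.514 -0.067  0.072] [ 0.543 -0.052  0.099]
side yel [274 232  15   9  80] [280.9 236.2] [ 0.468 -0.235  0.043] [ 0.45  -0.247  0.029] [ 0.482 -0.233  0.053]
side yel [258 239  44  28 392] [281.8 254.9] [ 0.455 -0.272  0.026] [ 0.42  -0.274  0.001] [ 0.498 -0.219  0.053]
```

View pics/c1.png

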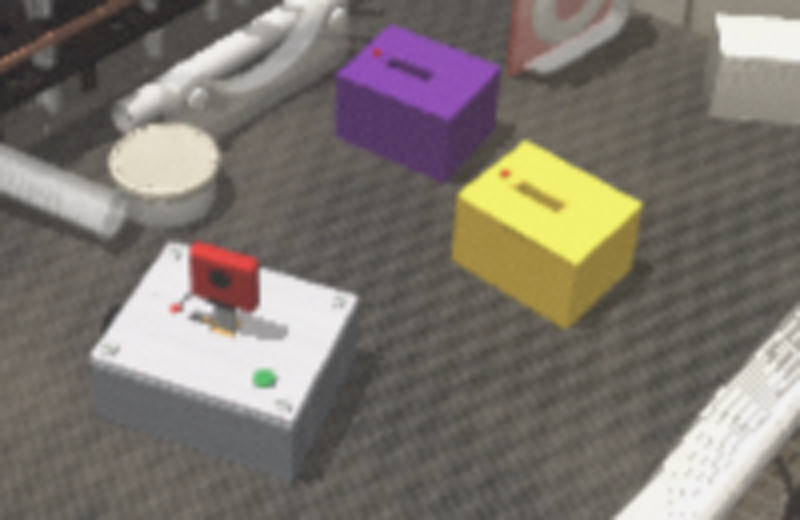

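View pics/c2.png

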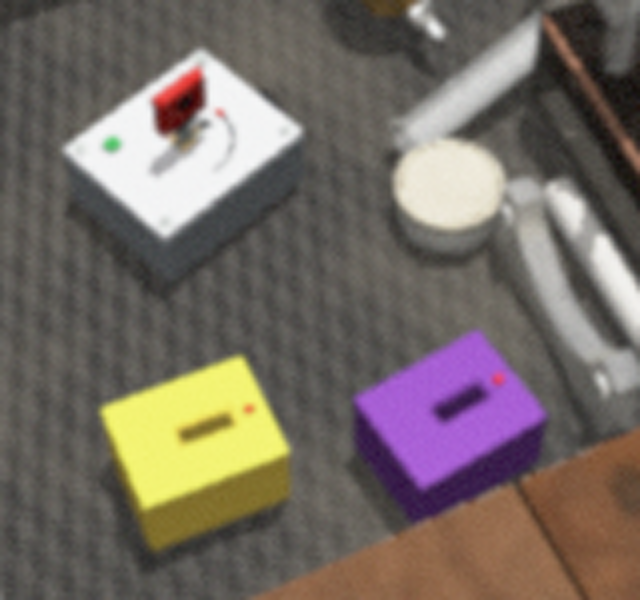

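```bash
python3 - <<'E'
from h import *
s=load('scene0');t=load('side0')
for n,z in(('scene',s),('side',t)):
    hsv=cv2.cvtColor(z['p'],cv2.COLOR_RGB2HSV)
    H,S,V=[hsv[...,i].astype(int) for i in range(3)]
    for nm,m,h,c0 in(('lock',(S<40)&(V>150),.046,(.525,-.06)),('stand',(H>22)&(H<34)&(S>80)&(V>195),.05,(.46,-.24))):
        k,l,st,c=cv2.connectedComponentsWithStats(m.astype(np.uint8))
        best=proj(z,[*c0,h])[0]
        i=min((i for i in range(1,k) if st[i,4]>150),key=lambda i:np.hypot(*(c[i]-best)))
        mm=(l==i).astype(np.uint8)
        cs,_=cv2.findContours(mm,cv2.RETR_EXTERNAL,cv2.CHAIN_APPROX_NONE)
        cc=max(cs,key=cv2.contourArea)[:,0]
        P=plane(z,cc[:,0]*1.,cc[:,1]*1.,h)[:,:2]
        r=cv2.minAreaRect((P*1000).astype(np.float32))
        print(n,nm,st[i],r)
        v,u=np.nonzero(mm);Q=pts(z,u,v);print(np.median(Q[:,2]))
    for nm,px,h in(('lockdot',(279.2,257) if n=='scene' else (285,158.3),.046),('standdot',(361,223.3) if n=='scene' else (292.3,232.3),.05)):
        print(nm,plane(z,np.array(px[0]),np.array(px[1]),h).round(4))
    # red bow: plane fit via depth
    m=((H<10)|(H>170))&(S>120)
    v,u=np.nonzero(m);P=pts(z,u,v);k=(np.linalg.norm(P-[.527,-.058,.085],axis=1)<.03)
    P=P[k];q=P[:,:2]-P[:,:2].mean(0);w,e=np.linalg.eigh(q.T@q);print('bow dir',e[:,1],P.mean(0),np.ptp(q@e[:,1]))
from numpy import array
print(tri(s,(290.8,247.4),t,(273.9,154.7)))
E
```

```text
scene lock [ 258  241   66   46 1530] ((531.5018920898438, -55.722412109375), (110.0915298461914, 92.50118255615234), 19.88649559020996)
0.04681303746314047
scene stand [350 215  45  31 675] ((463.1683654785156, -241.22320556640625), (65.2094955444336, 79.9970703125), 88.9880599975586)
0.05060347512168062
lockdot [ 0.5582 -0.0483  0.046 ]
standdot [ 0.4938 -0.2421  0.05  ]
bow dir [-0.94124397 -0.33772738] [ 0.5286052  -0.05422815  0.0868194 ] 0.03347378974598304
side lock [ 246  142   60   48 1276] ((529.5562133789062, -54.98582458496094), (112.16644287109375, 92.7072525024414), 19.858184814453125)
0.0467759291538396
side stand [256 220  46  37 987] ((460.5680847167969, -239.96759033203125), (64.78520202636719, 80.71782684326172), 89.11746978759766)
0.050735092039968066
lockdot [ 0.5571 -0.0471  0.046 ]
standdot [ 0.4923 -0.2416  0.05  ]
bow dir [-0.93588837 -0.3522967 ] [ 0.52770621 -0.06045095  0.08773503] 0.03115107774174823
(array([ 0.52932342, -0.05640475,  0.08537281]), np.float64(0.003063627139756024))
```

```bash
python3 - <<'E'
from h import *
for n in('scene','side'):
    z=load(n+'0');v,u=np.mgrid[0:400,0:640];P=pts(z,u.ravel(),v.ravel());d=z['d'].ravel()
    P=P[(d>0)&(P[:,2]>.06)&(P[:,2]<.6)&(P[:,0]>.0)&(P[:,0]<.75)&(P[:,1]<.75)&(P[:,1]>-.45)]
    g=np.zeros((8,12))
    for p in P: 
        i=int(p[0]/.1);j=int((p[1]+.45)/.1);g[i,j]=max(g[i,j],p[2])
    print(n,'rows x 0..0.7, cols y -.45..');print(g.round(2))
E
```

```text
scene rows x 0..0.7, cols y -.45..
[[0.   0.   0.   0.23 0.24 0.   0.   0.   0.   0.   0.   0.  ]
 [0.   0.   0.   0.   0.17 0.   0.   0.   0.   0.   0.   0.  ]
 [0.   0.   0.   0.   0.   0.   0.   0.   0.   0.   0.   0.  ]
 [0.   0.   0.   0.   0.   0.07 0.07 0.   0.   0.   0.   0.  ]
 [0.   0.   0.   0.   0.   0.08 0.08 0.   0.   0.   0.   0.  ]
 [0.1  0.   0.   0.1  0.1  0.09 0.09 0.   0.   0.   0.   0.  ]
 [0.   0.   0.   0.   0.12 0.1  0.1  0.   0.   0.   0.   0.  ]
 [0.09 0.39 0.09 0.15 0.13 0.14 0.14 0.   0.   0.   0.   0.  ]]
side rows x 0..0.7, cols y -.45..
[[0.   0.   0.   0.23 0.24 0.23 0.   0.   0.   0.   0.   0.  ]
 [0.   0.   0.   0.   0.   0.   0.   0.   0.   0.23 0.   0.  ]
 [0.   0.   0.   0.   0.   0.   0.   0.   0.   0.   0.   0.  ]
 [0.   0.   0.   0.   0.   0.07 0.07 0.   0.   0.   0.   0.  ]
 [0.   0.   0.   0.   0.   0.08 0.08 0.   0.   0.   0.   0.  ]
 [0.   0.   0.   0.1  0.1  0.09 0.09 0.   0.   0.   0.   0.  ]
 [0.   0.06 0.06 0.   0.12 0.1  0.11 0.   0.   0.   0.   0.  ]
 [0.09 0.39 0.09 0.15 0.13 0.14 0.14 0.   0.   0.   0.   0.  ]]
```

Request:
drive_tool(
  plan=[
    {"twist":[0,0,-0.95],"travel":[0,0,0],"jaw":1},
    {"twist":[0,0,-0.95],"travel":[0,0,0],"jaw":1},
    {"twist":[0,0,-0.95],"travel":[0,0,0],"jaw":1},
    {"twist":[0,0,-0.95],"travel":[0,0,0],"jaw":1},
    {"twist":[0,0,-0.95],"travel":[0,0,0],"jaw":1},
    {"twist":[0,0,-0.95],"travel":[0,0,0],"jaw":1},
    {"twist":[0,0,-0.95],"travel":[0,0,0],"jaw":1},
    {"twist":[0,0,-0.95],"travel":[0,0,0],"jaw":1},
  ],
)

```text
time_s: 1.15
tool_pos: [0.1831, 0.5701, 0.2348]
tcp_rot: [-0.186, 0.983, -0.004, -0.002]
contact_force: [-0.0, -0.1, -0.4]
gripper_width: 0.0876
```

Request:
drive_tool(
  plan=[
    {"travel":[-0.14,-1,-0.02],"twist":[0,0,0.03],"jaw":1},
    {"travel":[-0.14,-1,-0.02],"twist":[0,0,0.03],"jaw":1},
    {"travel":[-0.14,-1,-0.02],"twist":[0,0,0.03],"jaw":1},
    {"travel":[-0.14,-1,-0.02],"twist":[0,0,0.03],"jaw":1},
    {"travel":[-0.14,-1,-0.02],"twist":[0,0,0.03],"jaw":1},
    {"travel":[-0.14,-1,-0.02],"twist":[0,0,0.03],"jaw":1},
    {"travel":[-0.14,-1,-0.02],"twist":[0,0,0.03],"jaw":1},
    {"travel":[-0.14,-1,-0.02],"twist":[0,0,0.03],"jaw":1},
  ],
)

```text
time_s: 2.15
tool_pos: [0.2821, 0.3883, 0.2362]
tcp_rot: [-0.177, 0.984, -0.006, -0.004]
contact_force: [0.5, -0.9, 0.0]
gripper_width: 0.0876
```

Request:
drive_tool(
  plan=[
    {"travel":[-0.14,-1,-0.02],"twist":[0,0,0.03],"jaw":1},
    {"travel":[-0.14,-1,-0.02],"twist":[0,0,0.03],"jaw":1},
    {"travel":[-0.14,-1,-0.02],"twist":[0,0,0.03],"jaw":1},
    {"travel":[-0.14,-1,-0.02],"twist":[0,0,0.03],"jaw":1},
    {"travel":[-0.14,-1,-0.02],"twist":[0,0,0.03],"jaw":1},
    {"travel":[-0.14,-1,-0.02],"twist":[0,0,0.03],"jaw":1},
    {"travel":[-0.14,-1,-0.02],"twist":[0,0,0.03],"jaw":1},
    {"travel":[-0.14,-1,-0.02],"twist":[0,0,0.03],"jaw":1},
  ],
)

```text
time_s: 3.15
tool_pos: [0.3783, 0.203, 0.2401]
tcp_rot: [-0.167, 0.986, -0.007, -0.006]
contact_force: [-0.1, -0.9, 0.3]
gripper_width: 0.0878
```

Request:
drive_tool(
  plan=[
    {"travel":[-0.2,-1,-0.02],"twist":[0,0,0],"jaw":1},
    {"travel":[-0.2,-1,-0.02],"twist":[0,0,0],"jaw":1},
    {"travel":[-0.2,-1,-0.02],"twist":[0,0,0],"jaw":1},
    {"travel":[-0.2,-1,-0.02],"twist":[0,0,0],"jaw":1},
    {"travel":[-0.2,-1,0],"twist":[0,0,0],"jaw":1},
    {"travel":[-0.2,-1,0],"twist":[0,0,0],"jaw":1},
    {"travel":[-0.2,-1,0],"twist":[0,0,0],"jaw":1},
    {"travel":[-0.2,-1,0],"twist":[0,0,0],"jaw":1},
  ],
)

```text
time_s: 4.15
tool_pos: [0.4838, 0.0209, 0.2419]
tcp_rot: [-0.167, 0.986, -0.007, -0.007]
contact_force: [-0.3, 0.3, 0.4]
gripper_width: 0.0877
```

Request:
drive_tool(
  plan=[
    {"travel":[-0.15,-1,0],"twist":[0,0,0],"jaw":1},
    {"travel":[-0.15,-1,0],"twist":[0,0,0],"jaw":1},
    {"travel":[-0.15,-1,0],"twist":[0,0,0],"jaw":1},
    {"travel":[-0.15,-1,0],"twist":[0,0,0],"jaw":1},
    {"travel":[0,0,0],"twist":[0,0,0],"jaw":1},
  ],
)

```text
time_s: 4.78
tool_pos: [0.5319, -0.0728, 0.2403]
tcp_rot: [-0.166, 0.986, -0.006, -0.009]
contact_force: [-0.7, -0.1, -0.2]
gripper_width: 0.0878
```

```bash
python3 - <<'E'
from h import *
from station import robot
s=robot.read_state();c=robot.get_calibration('wrist');p,d=robot.read_camera('wrist')
np.savez('wrist1.npz',p=p,d=d,**c);cv2.imwrite('pics/w1.png',p[:,:,::-1])
print(s['tool_pos'],s['tcp_rot'],s['q'],R.from_quat(s['tcp_rot']).as_matrix().round(4))
E
```

```text
[ 0.53194784 -0.07281932  0.2403184 ] [-0.16574979  0.98610915 -0.0060863  -0.00887223] [-0.18851327 -0.06679758  1.38878139 -0.01819906  1.83197526 -2.09695635] [[-0.9449 -0.327  -0.0155]
 [-0.3268  0.945  -0.0149]
 [ 0.0195 -0.0091 -0.9998]]
```

View pics/w1.png

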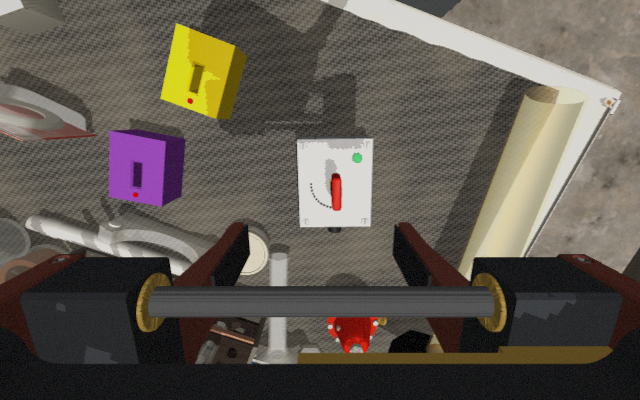

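The wrist view shows the lock cover at (335,182), the red bow edge-on at (336,192), and the yellow stand at (203,70) with its red dot at (190,101). The purple look-alike is at (145,165). I'll refine the positions from this view.

```bash
cat > m.py <<'E'
from h import *
import sys
z=load(sys.argv[1])
hsv=cv2.cvtColor(z['p'],cv2.COLOR_RGB2HSV);H,S,V=[hsv[...,i].astype(int) for i in range(3)]
def rect(m,h,c0,mn=150):
    k,l,st,c=cv2.connectedComponentsWithStats(m.astype(np.uint8))
    best=proj(z,[*c0,h])[0]
    i=min((i for i in range(1,k) if st[i,4]>mn),key=lambda i:np.hypot(*(c[i]-best)))
    cs,_=cv2.findContours((l==i).astype(np.uint8),cv2.RETR_EXTERNAL,cv2.CHAIN_APPROX_NONE)
    cc=max(cs,key=cv2.contourArea)[:,0]
    P=plane(z,cc[:,0]*1.,cc[:,1]*1.,h)[:,:2]
    return st[i],cv2.minAreaRect((P*1000).astype(np.float32))
print('lock',rect((S<40)&(V>140),.046,(.53,-.055)))
T=(H>22)&(H<34)&(S>80)
print('stand',rect(T&(pts(z,*np.meshgrid(range(640),range(400)))[...,2]>.044),.05,(.462,-.24)))
B=((H<10)|(H>170))&(S>120)
zz=pts(z,*np.meshgrid(range(640),range(400)))[...,2]
print('bow top',rect(B&(zz>.092)&(zz<.102),.096,(.53,-.055),10))
print('bow all',rect(B,.09,(.53,-.055),30))
k,l,st,c=cv2.connectedComponentsWithStats(B.astype(np.uint8))
for i in range(1,k):
    if st[i,4]>4: print(st[i],c[i].round(1),plane(z,*c[i],.05).round(4))
for P in [(.5305,-.0553,.046),(.462,-.2406,.05)]: print(proj(z,P))
E
python3 m.py wrist1
```

```text
lock (array([ 297,  138,   77,   89, 6022], dtype=int32), ((532.87548828125, -56.87506866455078), (108.30241394042969, 89.43488311767578), 19.849365234375))Traceback (most recent call last):
  File "m.py", line 15, in <module>
    print('stand',rect(T&(pts(z,*np.meshgrid(range(640),range(400)))[...,2]>.044),.05,(.462,-.24)))
                          ~~~^^^^^^^^^^^^^^^^^^^^^^^^^^^^^^^^^^^^^^^
  File "h.py", line 12, in pts
    return z['position']+ray(z,u,v)*z['d'][v,u][...,None]
                         ~~~^^^^^^^
  File "h.py", line 7, in ray
    return R.from_quat(z['rotation']).apply(d)
           ~~~~~~~~~~~~~~~~~~~~~~~~~~~~~~~~^^^
  File "scipy/spatial/transform/_rotation.pyx", line 2580, in scipy.spatial.transform._rotation.Rotation.apply
ValueError: Expected input of shape (3,) or (P, 3), got (400, 640, 3).
```

```bash
sed -i 's/return R.from_quat(z\[.rotation.\]).apply(d)$/return d@R.from_quat(z["rotation"]).as_matrix().T/' h.py; python3 m.py wrist1
```

```text
lock (array([ 297,  138,   77,   89, 6022], dtype=int32), ((532.87548828125, -56.87506866455078), (108.30241394042969, 89.43488311767578), 19.849365234375))
stand (array([ 160,   23,   76,   96, 4523], dtype=int32), ((464.5661926269531, -240.59344482421875), (66.35842895507812, 79.89989471435547), 89.16252899169922))
bow top (array([332, 177,   9,  34, 292], dtype=int32), ((532.3558959960938, -57.740509033203125), (35.36170196533203, 8.390775680541992), 20.021299362182617))
bow all (array([331, 174,  10,  37, 324], dtype=int32), ((532.3779296875, -57.962684631347656), (39.28096389770508, 9.480306625366211), 20.021310806274414))
[188  99   5   5  18] [189.7 100.7] [ 0.4957 -0.242   0.05  ]
[ 44 134  53   6  96] [ 68.7 136.7] [ 0.5802 -0.3657  0.05  ]
[331 174  10  37 324] [335.8 191.8] [ 0.5406 -0.0529  0.05  ]
[133 193   5   4  16] [135.  194.5] [ 0.6237 -0.2812  0.05  ]
[ 173  222   71   64 1341] [209.1 259.9] [ 0.6787 -0.1758  0.05  ]
[ 399  223   71   63 1340] [432.9 260.1] [0.5842 0.094  0.05  ]
[   0  254   85  101 1975] [ 26.6 293.2] [ 0.8073 -0.395   0.05  ]
[ 558  254   82   95 1844] [614.3 292.9] [0.5491 0.3363 0.05  ]
[ 326  317   52   36 1237] [352.5 330.8] [0.7174 0.0351 0.05  ]
[179 318  36  46 858] [193.9 335.1] [ 0.7972 -0.1689  0.05  ]
[427 318  37  34 726] [447.9 331.9] [0.6756 0.1582 0.05  ]
[397 336   4   4   5] [398.8 337.6] [0.7066 0.0989 0.05  ]
[[336.67066713 182.67268442]]
[[197.72133481  70.32367998]]
```

```bash
cat > g.py <<'E'
from h import *
from station import robot
import sys
def go(x,y,z,yaw):  # yaw = direction (deg) of key x; tool x at yaw+180, tool z down
    s=robot.read_state();Rc=R.from_quat(s['tcp_rot'])
    a=np.radians(yaw+180);Rt=R.from_matrix(np.array([[np.cos(a),np.sin(a),0],[np.sin(a),-np.cos(a),0],[0,0,-1]]))
    t=Rc.inv().apply(np.array([x,y,z])-s['tool_pos'])/.025
    w=np.degrees((Rc.inv()*Rt).as_rotvec())/5
    M=Rc.as_matrix()
    print('t',round(float(s['time_s']),2),'pos',s['tool_pos'].round(4),'yaw',(np.degrees(np.arctan2(-M[1,0],-M[0,0]))).round(2),'travel',t.round(2),'twist',w.round(3))
    print('F',s['contact_force'].round(2),'Ftool',Rc.inv().apply(s['contact_force']).round(2),'T',s['torque'].round(3),'w',s['gripper_width'].round(4),'q6',s['q'][5].round(3))
if __name__=='__main__': go(*map(float,sys.argv[1:5]))
E
python3 g.py .5315 -.0563 .14 19.9
```

```text
t 4.83 pos [ 0.5317 -0.0721  0.2405] yaw 19.12 travel [-0.28  0.63  4.01] twist [-0.099 -0.221 -0.155]Traceback (most recent call last):
  File "g.py", line 12, in <module>
    if __name__=='__main__': go(*map(float,sys.argv[1:5]))
                             ~~^^^^^^^^^^^^^^^^^^^^^^^^^^^
  File "g.py", line 11, in go
    print('F',s['contact_force'].round(2),'Ftool',Rc.inv().apply(s['contact_force']).round(2),'T',s['torque'].round(3),'w',s['gripper_width'].round(4),'q6',s['q'][5].round(3))
                                                                                                                           ^^^^^^^^^^^^^^^^^^^^^^^^
AttributeError: 'float' object has no attribute 'round'
```

```bash
sed -i "s/s\['gripper_width'\].round(4)/round(s['gripper_width'],4)/" g.py
```

Request:
drive_tool(
  plan=[
    {"travel":[-0.1,0.3,0.8],"twist":[-0.1,-0.22,-0.15],"jaw":1},
    {"travel":[-0.1,0.3,0.8],"twist":[0,0,0],"jaw":1},
    {"travel":[0,0,0.8],"twist":[0,0,0],"jaw":1},
    {"travel":[0,0,0.8],"twist":[0,0,0],"jaw":1},
    {"travel":[0,0,0],"twist":[0,0,0],"jaw":0.2},
  ],
)

```text
time_s: 5.45
tool_pos: [0.5299, -0.0531, 0.1576]
tcp_rot: [-0.174, 0.985, 0.001, 0.0]
contact_force: [0.0, -0.1, 0.6]
gripper_width: 0.0808
```

```bash
python3 g.py .5315 -.0563 .14 19.9
```

```text
t 5.45 pos [ 0.5299 -0.0531  0.1576] yaw 20.06 travel [-0.01 -0.14  0.7 ] twist [0.013 0.012 0.033]
F [ 0.   -0.08  0.64] Ftool [ 0.03 -0.08 -0.64] T [ 0.05   0.017 -0.021] w 0.0808 q6 -2.086
```

Request:
drive_tool(
  plan=[
    {"travel":[0,-0.14,0.5],"twist":[0,0,0.03],"jaw":0.1},
    {"travel":[0,0,0.5],"twist":[0,0,0],"jaw":0.1},
    {"travel":[0,0,0.1],"twist":[0,0,0],"jaw":0.1},
    {"travel":[0,0,0],"twist":[0,0,0],"jaw":0.1},
  ],
)

```text
time_s: 5.95
tool_pos: [0.5319, -0.0571, 0.1295]
tcp_rot: [-0.172, 0.985, 0.0, 0.001]
contact_force: [0.2, -0.1, 0.5]
gripper_width: 0.0486
```

```bash
python3 g.py .5315 -.0563 .079 19.9;python3 - <<'E'
from h import *
from station import robot
c=robot.get_calibration('wrist');p,d=robot.read_camera('wrist')
np.savez('wrist2.npz',p=p,d=d,**c);cv2.imwrite('pics/w2.png',p[:,:,::-1])
p,d=robot.read_camera('side');cv2.imwrite('pics/s2.png',cv2.resize(p[60:260,200:400],None,fx=3,fy=3)[:,:,::-1])
E
python3 m.py wrist2 | head -4
```

```text
t 5.95 pos [ 0.5319 -0.0571  0.1295] yaw 19.86 travel [0.01 0.04 2.02] twist [ 0.001  0.031 -0.007]
F [ 0.25 -0.06  0.54] Ftool [-0.21 -0.14 -0.54] T [ 0.037 -0.017  0.084] w 0.0486 q6 -2.089
lock (array([  265,   139,   112,   126, 11336], dtype=int32), ((533.3794555664062, -56.68729019165039), (108.4057846069336, 88.95589447021484), 19.829925537109375))
stand (array([  51,    0,  116,  106, 8691], dtype=int32), ((467.20330810546875, -239.59909057617188), (67.9232177734375, 74.43372344970703), 89.14151763916016))
bow top (array([314, 200,  14,  51, 668], dtype=int32), ((531.5494384765625, -57.76897430419922), (35.38133239746094, 8.693009376525879), 20.179306030273438))
bow all (array([314, 192,  15,  59, 808], dtype=int32), ((531.0748291015625, -57.49307632446289), (42.110992431640625, 9.588906288146973), 19.477645874023438))
```

View pics/w2.png

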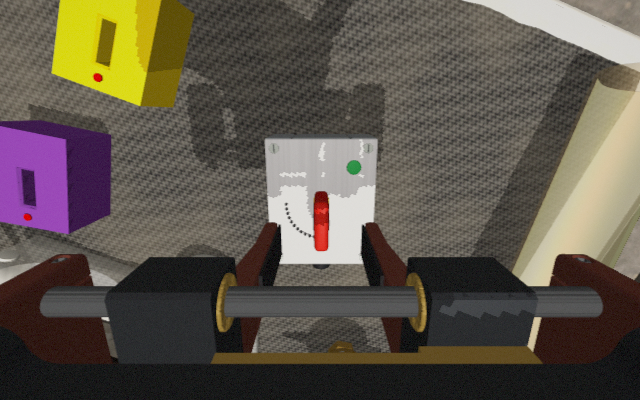

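View pics/s2.png

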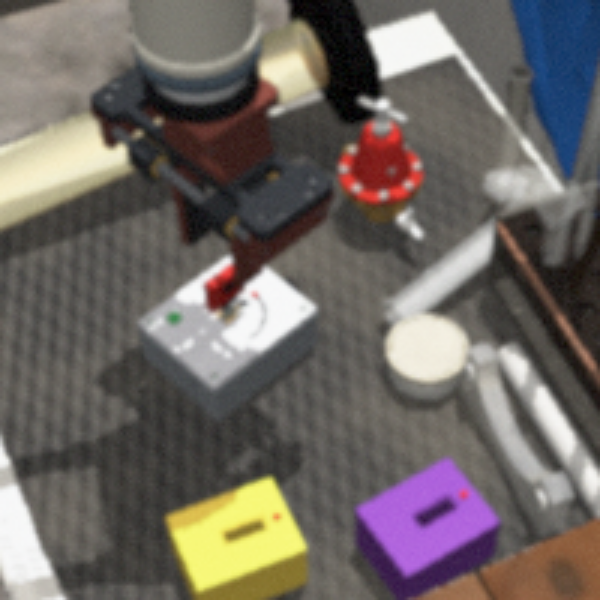

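The bow at (321,222) in the wrist view sits between the fingers and lines up with them. I'm descending.

Request:
drive_tool(
  plan=[
    {"travel":[0,0,0.7],"twist":[0,0.03,0],"jaw":0},
    {"travel":[0,0,0.7],"twist":[0,0,0],"jaw":0},
    {"travel":[0,0,0.5],"twist":[0,0,0],"jaw":0},
    {"travel":[0,0,0],"twist":[0,0,0],"jaw":0},
  ],
)

```text
time_s: 6.55
tool_pos: [0.5317, -0.057, 0.0784]
tcp_rot: [-0.173, 0.985, 0.0, -0.0]
contact_force: [0.0, -0.1, 0.0]
gripper_width: 0.0436
```

```bash
python3 g.py .532 -.0572 .079 19.9
```

```text
t 6.55 pos [ 0.5317 -0.057   0.0784] yaw 19.88 travel [-0.01 -0.01 -0.02] twist [ 0.003 -0.006 -0.005]
F [ 0.01 -0.05  0.02] Ftool [ 0.01 -0.05 -0.02] T [0.061 0.012 0.044] w 0.0436 q6 -2.088
```

Request:
drive_tool(
  plan=[
    {"travel":[0,0,-0.02],"twist":[0,0,0],"jaw":-0.5},
    {"travel":[0,0,0],"twist":[0,0,0],"jaw":-1},
    {"travel":[0,0,0],"twist":[0,0,0],"jaw":-1},
    {"travel":[0,0,0],"twist":[0,0,0],"jaw":-1},
    {"travel":[0,0,0],"twist":[0,0,0],"jaw":-1},
    {"travel":[0,0,0],"twist":[0,0,0],"jaw":-1},
  ],
)

```text
time_s: 7.3
tool_pos: [0.5326, -0.0571, 0.0806]
tcp_rot: [-0.173, 0.985, -0.0, 0.001]
contact_force: [-0.1, -0.3, -0.0]
gripper_width: 0.0096
```

```bash
python3 g.py .532 -.0572 .079 19.9
```

```text
t 7.3 pos [ 0.5326 -0.0571  0.0806] yaw 19.88 travel [0.02 0.   0.06] twist [-0.012  0.021 -0.005]
F [-0.11 -0.34 -0.04] Ftool [ 0.22 -0.28  0.04] T [ 0.063 -0.006 -0.006] w 0.0096 q6 -2.088
```

Request:
drive_tool(
  plan=[
    {"travel":[0,0,0],"twist":[0,0,0.5],"jaw":-1},
    {"travel":[0,0,0],"twist":[0,0,0.5],"jaw":-1},
    {"travel":[0,0,0],"twist":[0,0,0.5],"jaw":-1},
    {"travel":[0,0,0],"twist":[0,0,0.5],"jaw":-1},
  ],
)

```text
time_s: 7.8
tool_pos: [0.5325, -0.0568, 0.0805]
tcp_rot: [-0.084, 0.996, -0.0, 0.001]
contact_force: [0.0, -0.4, -0.6]
gripper_width: 0.0098
```

```bash
python3 g.py .532 -.0572 .079 19.9
```

```text
t 7.8 pos [ 0.5325 -0.0568  0.0805] yaw 9.59 travel [ 0.02 -0.01  0.06] twist [-0.004  0.022 -2.061]
F [ 0.04 -0.39 -0.56] Ftool [ 0.03 -0.39  0.56] T [-0.093  0.018  0.042] w 0.0098 q6 -1.908
```

Request:
drive_tool(
  plan=[
    {"travel":[0,0,0],"twist":[0,0,0.6],"jaw":-1},
    {"travel":[0,0,0],"twist":[0,0,0.6],"jaw":-1},
    {"travel":[0,0,0],"twist":[0,0,0.6],"jaw":-1},
    {"travel":[0,0,0],"twist":[0,0,0.6],"jaw":-1},
    {"travel":[0,0,0],"twist":[0,0,0.6],"jaw":-1},
    {"travel":[0,0,0],"twist":[0,0,0.6],"jaw":-1},
    {"travel":[0,0,0],"twist":[0,0,0.5],"jaw":-1},
    {"travel":[0,0,0],"twist":[0,0,0],"jaw":-1},
  ],
)

```text
time_s: 8.8
tool_pos: [0.5326, -0.0573, 0.0805]
tcp_rot: [0.101, 0.995, -0.0, 0.001]
contact_force: [0.2, -0.9, 0.4]
gripper_width: 0.01
```

```bash
python3 g.py .532 -.0572 .079 19.9
```

```text
t 8.8 pos [ 0.5326 -0.0573  0.0805] yaw -11.55 travel [ 0.03 -0.    0.06] twist [-0.014  0.025 -6.29 ]
F [ 0.17 -0.91  0.39] Ftool [-0.34 -0.86 -0.39] T [-0.005 -0.032  0.017] w 0.01 q6 -1.539
```

Request:
drive_tool(
  plan=[
    {"travel":[0,0,0],"twist":[0,0,0.1],"jaw":-1},
    {"travel":[0,0,0],"twist":[0,0,0.1],"jaw":-1},
    {"travel":[0,0,0],"twist":[0,0,0.1],"jaw":-1},
    {"travel":[0,0,0],"twist":[0,0,0.1],"jaw":-1},
    {"travel":[0,0,0],"twist":[0,0,0.1],"jaw":-1},
    {"travel":[0,0,0],"twist":[0,0,0.1],"jaw":-1},
    {"travel":[0,0,0],"twist":[0,0,0.1],"jaw":-1},
    {"travel":[0,0,0],"twist":[0,0,0.1],"jaw":-1},
  ],
)

```text
time_s: 9.8
tool_pos: [0.5326, -0.0574, 0.0805]
tcp_rot: [0.137, 0.991, -0.0, 0.001]
contact_force: [0.5, 0.1, -0.4]
gripper_width: 0.01
```

```bash
python3 g.py .532 -.0572 .079 19.9;python3 - <<'E'
from station import robot
print(robot.read_state()['joint_torque'].round(3))
E
```

```text
t 9.8 pos [ 0.5326 -0.0574  0.0805] yaw -15.72 travel [ 0.03 -0.    0.06] twist [-0.016  0.025 -7.123]
F [ 0.52  0.13 -0.38] Ftool [-0.47  0.27  0.38] T [-0.033 -0.026  0.074] w 0.01 q6 -1.467
[  0.055 -37.586 -40.01    0.081   0.083  -0.048]
```

Request:
drive_tool(
  plan=[
    {"travel":[0,0,0],"twist":[0,0,0.1],"jaw":-1},
    {"travel":[0,0,0],"twist":[0,0,0.1],"jaw":-1},
    {"travel":[0,0,0],"twist":[0,0,0.1],"jaw":-1},
    {"travel":[0,0,0],"twist":[0,0,0.1],"jaw":-1},
  ],
)

```text
time_s: 10.3
tool_pos: [0.5326, -0.0574, 0.0805]
tcp_rot: [0.155, 0.988, -0.0, 0.001]
contact_force: [-0.7, 0.2, -0.3]
gripper_width: 0.0101
```

```bash
cat > t.py <<'E'
from h import *
from station import robot
s=robot.read_state();M=R.from_quat(s['tcp_rot']).as_matrix()
print(round(s['time_s'],2),'rot',(19.88-np.degrees(np.arctan2(-M[1,0],-M[0,0]))).round(2),'jt6',s['joint_torque'][5].round(3),'Tz',s['torque'][2].round(3),'F',s['contact_force'].round(1),s['tool_pos'].round(4))
E
python3 t.py
```

```text
10.3 rot 37.74 jt6 -0.048 Tz 0.068 F [-0.7  0.2 -0.3] [ 0.5326 -0.0574  0.0805]
```

Request:
drive_tool(
  plan=[
    {"travel":[0,0,0],"twist":[0,0,0.1],"jaw":-1},
    {"travel":[0,0,0],"twist":[0,0,0.1],"jaw":-1},
    {"travel":[0,0,0],"twist":[0,0,0.1],"jaw":-1},
    {"travel":[0,0,0],"twist":[0,0,0.1],"jaw":-1},
    {"travel":[0,0,0],"twist":[0,0,0.1],"jaw":-1},
    {"travel":[0,0,0],"twist":[0,0,0.1],"jaw":-1},
  ],
)

```text
time_s: 11.05
tool_pos: [0.5326, -0.0575, 0.0805]
tcp_rot: [0.183, 0.983, -0.001, 0.001]
contact_force: [0.0, -0.4, 0.8]
gripper_width: 0.0096
```

```bash
python3 t.py
```

```text
11.05 rot 40.95 jt6 -0.048 Tz 0.07 F [ 0.  -0.4  0.8] [ 0.5326 -0.0575  0.0805]
```

Request:
drive_tool(
  plan=[
    {"travel":[0,0,0],"twist":[0,0,0.1],"jaw":-1},
    {"travel":[0,0,0],"twist":[0,0,0.1],"jaw":-1},
    {"travel":[0,0,0],"twist":[0,0,0.1],"jaw":-1},
    {"travel":[0,0,0],"twist":[0,0,0.1],"jaw":-1},
    {"travel":[0,0,0],"twist":[0,0,0.1],"jaw":-1},
    {"travel":[0,0,0],"twist":[0,0,0.1],"jaw":-1},
  ],
)

```text
time_s: 11.8
tool_pos: [0.5326, -0.0576, 0.0805]
tcp_rot: [0.21, 0.978, -0.001, 0.001]
contact_force: [1.1, -0.6, -0.0]
gripper_width: 0.0096
```

```bash
python3 t.py
```

```text
11.8 rot 44.17 jt6 -0.048 Tz 0.045 F [ 1.1 -0.6 -0. ] [ 0.5326 -0.0576  0.0805]
```

Request:
drive_tool(
  plan=[
    {"travel":[0,0,0],"twist":[0,0,0.1],"jaw":-1},
    {"travel":[0,0,0],"twist":[0,0,0.1],"jaw":-1},
    {"travel":[0,0,0],"twist":[0,0,0.1],"jaw":-1},
    {"travel":[0,0,0],"twist":[0,0,0.1],"jaw":-1},
    {"travel":[0,0,0],"twist":[0,0,0.1],"jaw":-1},
    {"travel":[0,0,0],"twist":[0,0,0.1],"jaw":-1},
  ],
)

```text
time_s: 12.55
tool_pos: [0.5326, -0.0576, 0.0805]
tcp_rot: [0.238, 0.971, -0.001, 0.001]
contact_force: [0.7, 0.2, -0.1]
gripper_width: 0.0101
```

```bash
python3 t.py
```

```text
12.55 rot 47.39 jt6 -0.027 Tz 0.107 F [ 0.7  0.2 -0.1] [ 0.5326 -0.0576  0.0805]
```

Request:
drive_tool(
  plan=[
    {"travel":[0,0,0],"twist":[0,0,0.1],"jaw":-1},
    {"travel":[0,0,0],"twist":[0,0,0.1],"jaw":-1},
  ],
)

```text
time_s: 12.8
tool_pos: [0.5326, -0.0576, 0.0805]
tcp_rot: [0.247, 0.969, -0.001, 0.001]
contact_force: [-0.1, -0.6, 0.3]
gripper_width: 0.01
```

```bash
python3 t.py
```

```text
12.8 rot 48.45 jt6 0.032 Tz 0.122 F [-0.1 -0.6  0.3] [ 0.5326 -0.0576  0.0805]
```

```bash
for i in 1 2 3 4 5 6; do python3 t.py; python3 -c "
from station import robot
robot.read_camera('wrist')"; done
```

```text
12.8 rot 48.45 jt6 0.032 Tz 0.122 F [-0.1 -0.6  0.3] [ 0.5326 -0.0576  0.0805]
12.85 rot 48.47 jt6 0.094 Tz 0.124 F [ 0.2 -0.3 -0.6] [ 0.5326 -0.0576  0.0805]
12.9 rot 48.43 jt6 0.197 Tz 0.117 F [ 0.2 -0.4 -2.1] [ 0.5326 -0.0576  0.0805]
12.95 rot 48.42 jt6 0.15 Tz 0.14 F [ 0.6  0.1 -0.5] [ 0.5326 -0.0576  0.0805]
13.0 rot 48.42 jt6 0.127 Tz 0.129 F [-0.1  0.4 -0.9] [ 0.5326 -0.0576  0.0805]
13.05 rot 48.41 jt6 0.119 Tz 0.063 F [ 0.3 -0.1 -0.5] [ 0.5326 -0.0576  0.0805]
```

Request:
drive_tool(
  plan=[
    {"travel":[0,0,0],"twist":[0,0,0.1],"jaw":-1},
  ],
)

```text
time_s: 13.22
tool_pos: [0.5326, -0.0576, 0.0805]
tcp_rot: [0.251, 0.968, -0.001, 0.001]
contact_force: [0.7, -1.9, -1.2]
gripper_width: 0.0102
```

```bash
for i in 1 2 3 4 5; do python3 t.py; python3 -c "
from station import robot
robot.read_camera('wrist')"; done
```

```text
13.22 rot 48.93 jt6 0.018 Tz 0.161 F [ 0.7 -1.9 -1.2] [ 0.5326 -0.0576  0.0805]
13.28 rot 48.96 jt6 0.109 Tz 0.13 F [-0.1 -1.2 -0.8] [ 0.5326 -0.0576  0.0805]
13.32 rot 48.93 jt6 0.216 Tz 0.117 F [ 0.4 -0.4 -0.2] [ 0.5327 -0.0576  0.0805]
13.38 rot 48.92 jt6 0.176 Tz 0.144 F [-0.6  0.1 -0.2] [ 0.5327 -0.0576  0.0805]
13.43 rot 48.91 jt6 0.157 Tz 0.098 F [ 0.5  0.5 -1.4] [ 0.5326 -0.0576  0.0805]
```

Request:
drive_tool(
  plan=[
    {"travel":[0,0,0],"twist":[0,0,0.1],"jaw":-1},
    {"travel":[0,0,0],"twist":[0,0,0.05],"jaw":-1},
    {"travel":[0,0,0],"twist":[0,0,0.02],"jaw":-1},
    {"travel":[0,0,0],"twist":[0,0,0.02],"jaw":-1},
  ],
)

```text
time_s: 13.98
tool_pos: [0.5327, -0.0575, 0.0805]
tcp_rot: [0.259, 0.966, -0.001, 0.001]
contact_force: [0.9, -0.2, 0.0]
gripper_width: 0.0098
```

```bash
for i in 1 2 3 4 5 6; do python3 t.py; python3 -c "
from station import robot
robot.read_camera('wrist')"; done
```

```text
13.97 rot 49.91 jt6 0.205 Tz 0.196 F [ 0.9 -0.2  0. ] [ 0.5327 -0.0575  0.0805]
14.03 rot 49.92 jt6 0.216 Tz 0.225 F [ 0.3 -0.4  0.1] [ 0.5327 -0.0575  0.0805]
14.07 rot 49.91 jt6 0.234 Tz 0.23 F [ 0.7 -0.3 -1.3] [ 0.5327 -0.0575  0.0805]
14.12 rot 49.91 jt6 0.224 Tz 0.212 F [ 0.2  0.7 -0.3] [ 0.5327 -0.0575  0.0805]
14.18 rot 49.9 jt6 0.219 Tz 0.241 F [ 0.2 -0.1  0.1] [ 0.5327 -0.0575  0.0805]
14.22 rot 49.91 jt6 0.218 Tz 0.185 F [ 0.2 -0.5  0.6] [ 0.5327 -0.0575  0.0805]
```

Request:
drive_tool(
  plan=[
    {"travel":[0,0,0],"twist":[0,0,0.01],"jaw":-1},
    {"travel":[0,0,0],"twist":[0,0,0.01],"jaw":-1},
    {"travel":[0,0,0],"twist":[0,0,0],"jaw":-1},
  ],
)

```text
time_s: 14.65
tool_pos: [0.5327, -0.0575, 0.0805]
tcp_rot: [0.26, 0.966, -0.0, 0.001]
contact_force: [0.0, -1.1, -0.5]
gripper_width: 0.0097
```

```bash
python3 t.py
```

```text
14.65 rot 50.01 jt6 0.232 Tz 0.273 F [ 0.  -1.1 -0.5] [ 0.5327 -0.0575  0.0805]
```

Request:
drive_tool(
  plan=[
    {"travel":[0,0,0],"twist":[0,0,-0.4],"jaw":-1},
    {"travel":[0,0,0],"twist":[0,0,-0.6],"jaw":-1},
    {"travel":[0,0,0],"twist":[0,0,-0.6],"jaw":-1},
    {"travel":[0,0,0],"twist":[0,0,-0.6],"jaw":-1},
    {"travel":[0,0,0],"twist":[0,0,-0.6],"jaw":-1},
    {"travel":[0,0,0],"twist":[0,0,-0.6],"jaw":-1},
    {"travel":[0,0,0],"twist":[0,0,-0.6],"jaw":-1},
    {"travel":[0,0,0],"twist":[0,0,-0.6],"jaw":-1},
  ],
)

```text
time_s: 15.65
tool_pos: [0.5326, -0.0578, 0.0804]
tcp_rot: [0.052, 0.999, -0.0, 0.001]
contact_force: [0.6, -0.7, -0.2]
gripper_width: 0.01
```

```bash
python3 t.py; python3 g.py .5325 -.0572 .0805 19.9
```

```text
15.65 rot 25.86 jt6 0.531 Tz -0.029 F [ 0.6 -0.7 -0.2] [ 0.5326 -0.0578  0.0804]
t 15.65 pos [ 0.5326 -0.0578  0.0804] yaw -5.98 travel [ 0.    0.02 -0.  ] twist [-0.015  0.024 -5.176]
F [ 0.56 -0.67 -0.18] Ftool [-0.62 -0.61  0.18] T [ 0.034 -0.071 -0.029] w 0.01 q6 -1.638
```

Request:
drive_tool(
  plan=[
    {"travel":[0,0,0],"twist":[0,0,-0.6],"jaw":-1},
    {"travel":[0,0,0],"twist":[0,0,-0.6],"jaw":-1},
    {"travel":[0,0,0],"twist":[0,0,-0.6],"jaw":-1},
    {"travel":[0,0,0],"twist":[0,0,-0.6],"jaw":-1},
    {"travel":[0,0,0],"twist":[0,0,-0.6],"jaw":-1},
    {"travel":[0,0,0],"twist":[0,0,-0.6],"jaw":-1},
    {"travel":[0,0,0],"twist":[0,0,-0.6],"jaw":-1},
    {"travel":[0,0,0],"twist":[0,0,-0.3],"jaw":-1},
  ],
)

```text
time_s: 16.65
tool_pos: [0.5326, -0.0573, 0.0804]
tcp_rot: [-0.154, 0.988, 0.0, 0.001]
contact_force: [0.9, 0.1, -1.2]
gripper_width: 0.0098
```

```bash
python3 t.py
```

```text
16.65 rot 2.18 jt6 0.106 Tz -0.034 F [ 0.9  0.1 -1.2] [ 0.5326 -0.0573  0.0804]
```

Request:
drive_tool(
  plan=[
    {"travel":[0,0,0],"twist":[0,0,-0.2],"jaw":-1},
    {"travel":[0,0,0],"twist":[0,0,-0.2],"jaw":-1},
    {"travel":[0,0,0],"twist":[0,0,-0.2],"jaw":-1},
    {"travel":[0,0,0],"twist":[0,0,-0.1],"jaw":-1},
    {"travel":[0,0,0],"twist":[0,0,-0.1],"jaw":-1},
    {"travel":[0,0,0],"twist":[0,0,0],"jaw":-1},
  ],
)

```text
time_s: 17.4
tool_pos: [0.5326, -0.0573, 0.0805]
tcp_rot: [-0.19, 0.982, 0.001, 0.001]
contact_force: [-0.6, 0.6, -0.2]
gripper_width: 0.0098
```

```bash
for i in 1 2 3 4; do python3 t.py; python3 -c "
from station import robot
robot.read_camera('wrist')"; done
```

```text
17.4 rot -2.06 jt6 -0.092 Tz -0.064 F [-0.6  0.6 -0.2] [ 0.5326 -0.0573  0.0805]
17.45 rot -2.05 jt6 -0.062 Tz -0.071 F [ 0.7 -0.2 -0.7] [ 0.5326 -0.0573  0.0805]
17.5 rot -2.05 jt6 -0.055 Tz -0.059 F [1.1 0.5 0.1] [ 0.5326 -0.0573  0.0805]
17.55 rot -2.04 jt6 -0.048 Tz -0.102 F [ 0.5  1.4 -0.2] [ 0.5326 -0.0573  0.0804]
```

Request:
drive_tool(
  plan=[
    {"travel":[0,0,0],"twist":[0,0,-0.2],"jaw":-1},
    {"travel":[0,0,0],"twist":[0,0,0],"jaw":-1},
  ],
)

```text
time_s: 17.85
tool_pos: [0.5326, -0.0572, 0.0805]
tcp_rot: [-0.199, 0.98, 0.001, 0.001]
contact_force: [0.1, -0.4, -0.8]
gripper_width: 0.0097
```

```bash
for i in 1 2 3; do python3 t.py; python3 -c "
from station import robot
robot.read_camera('wrist')"; done
```

```text
17.85 rot -3.12 jt6 -0.125 Tz -0.061 F [ 0.1 -0.4 -0.8] [ 0.5326 -0.0572  0.0805]
17.9 rot -3.11 jt6 -0.074 Tz -0.042 F [-0.3  0.7 -0.3] [ 0.5326 -0.0572  0.0804]
17.95 rot -3.1 jt6 -0.06 Tz 0.037 F [ 0.   0.  -0.1] [ 0.5326 -0.0572  0.0804]
```

Request:
drive_tool(
  plan=[
    {"travel":[0,0,0],"twist":[0,0,0.3],"jaw":-1},
    {"travel":[0,0,0],"twist":[0,0,0.28],"jaw":-1},
    {"travel":[0,0,0],"twist":[0,0,0],"jaw":-1},
  ],
)

```text
time_s: 18.38
tool_pos: [0.5325, -0.0572, 0.0803]
tcp_rot: [-0.172, 0.985, 0.001, 0.001]
contact_force: [-0.7, 0.5, 0.2]
gripper_width: 0.0098
```

```bash
python3 t.py;python3 g.py .5326 -.0573 .18 19.9; python3 - <<'E'
from h import *
from station import robot
p,d=robot.read_camera('scene');cv2.imwrite('pics/sc3.png',cv2.resize(p[200:310,230:370],None,fx=5,fy=5)[:,:,::-1])
E
```

```text
18.38 rot 0.02 jt6 0.122 Tz -0.027 F [-0.7  0.5  0.2] [ 0.5325 -0.0572  0.0803]
t 18.38 pos [ 0.5325 -0.0572  0.0803] yaw 19.86 travel [-0.01 -0.   -3.99] twist [ 0.009  0.031 -0.009]
F [-0.7   0.52  0.24] Ftool [ 0.48  0.72 -0.24] T [ 0.048 -0.064 -0.027] w 0.0098 q6 -2.089
```

View pics/sc3.png

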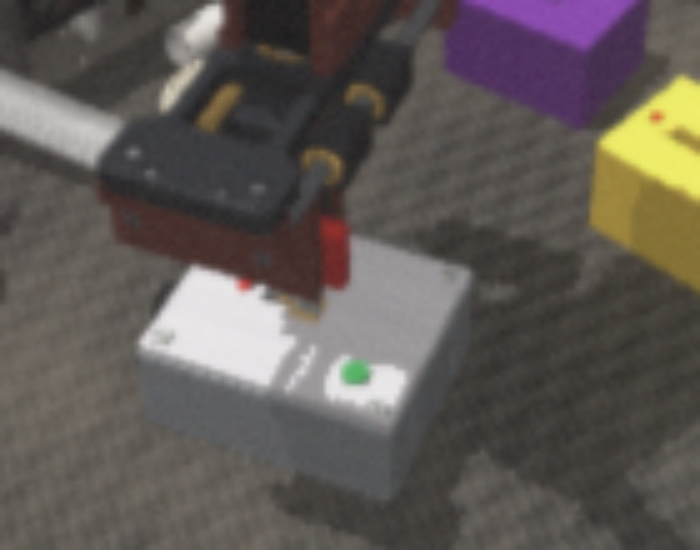

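The key is back at home. I'll lift gently first and watch the force.

Request:
drive_tool(
  plan=[
    {"travel":[0,0,-0.2],"twist":[0,0,0],"jaw":-1},
    {"travel":[0,0,-0.2],"twist":[0,0,0],"jaw":-1},
  ],
)

```text
time_s: 18.68
tool_pos: [0.5322, -0.0572, 0.0905]
tcp_rot: [-0.173, 0.985, 0.001, 0.001]
contact_force: [0.3, 0.2, -0.3]
gripper_width: 0.0099
```

```bash
python3 t.py
```

```text
18.68 rot -0.01 jt6 0.002 Tz 0.047 F [ 0.3  0.2 -0.3] [ 0.5322 -0.0572  0.0905]
```

Request:
drive_tool(
  plan=[
    {"travel":[0,0,-0.4],"twist":[0,0,0],"jaw":-1},
    {"travel":[0,0,-0.4],"twist":[0,0,0],"jaw":-1},
    {"travel":[0,0,-0.4],"twist":[0,0,0],"jaw":-1},
    {"travel":[0,0,-0.6],"twist":[0,0,0],"jaw":-1},
    {"travel":[0,0,-0.6],"twist":[0,0,0],"jaw":-1},
    {"travel":[0,0,-0.6],"twist":[0,0,0],"jaw":-1},
    {"travel":[0,0,0],"twist":[0,0,0],"jaw":-1},
  ],
)

```text
time_s: 19.55
tool_pos: [0.533, -0.0575, 0.1737]
tcp_rot: [-0.173, 0.985, -0.0, 0.003]
contact_force: [1.1, -0.1, -0.7]
gripper_width: 0.01
```

```bash
python3 g.py .4635 -.2406 .16 -0.9; python3 - <<'E'
from h import *
from station import robot
for n in('scene','side','wrist'):
    c=robot.get_calibration(n);p,d=robot.read_camera(n);np.savez(n+'4.npz',p=p,d=d,**c)
    if n!='wrist': p=cv2.resize(p[100:300,200:440],None,fx=3,fy=3)
    cv2.imwrite(f'pics/{n}4.png',p[:,:,::-1])
E
```

```text
t 19.55 pos [ 0.533  -0.0575  0.1737] yaw 19.9 travel [ 5.11 -5.94  0.52] twist [-0.     0.068  4.159]
F [ 1.09 -0.15 -0.66] Ftool [-0.97 -0.51  0.66] T [ 0.031 -0.015  0.011] w 0.01 q6 -2.09
```

View pics/scene4.png

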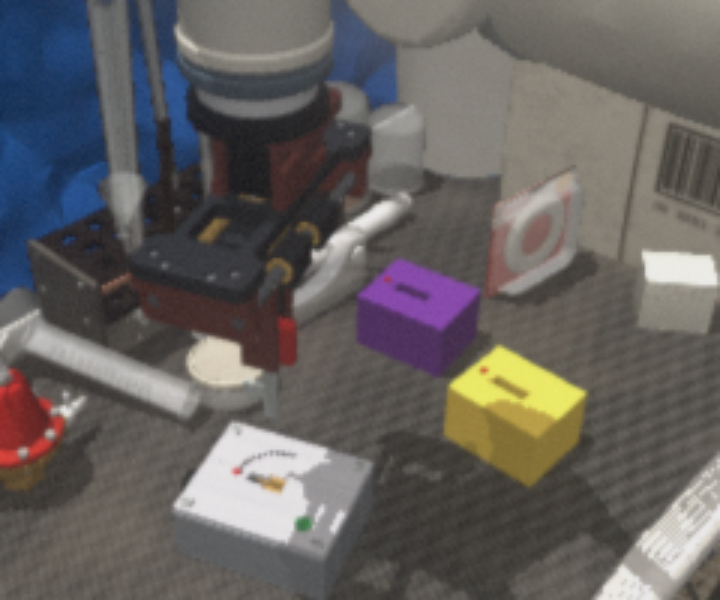

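View pics/side4.png

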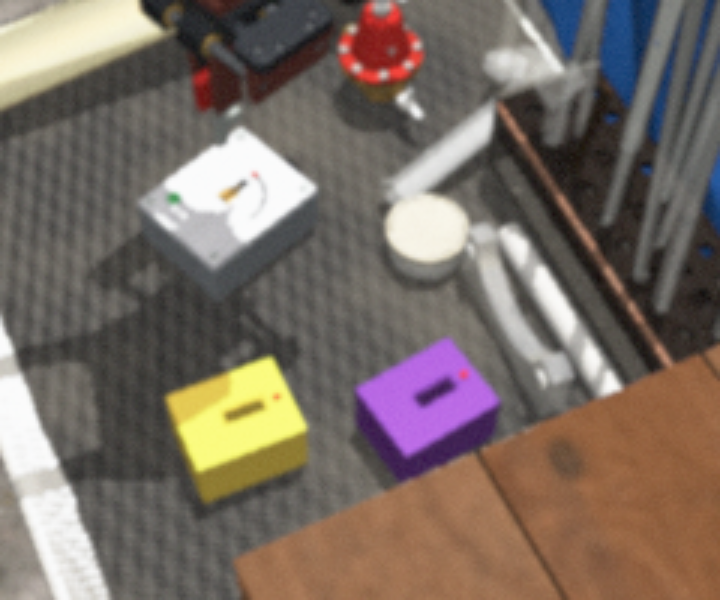

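View pics/wrist4.png

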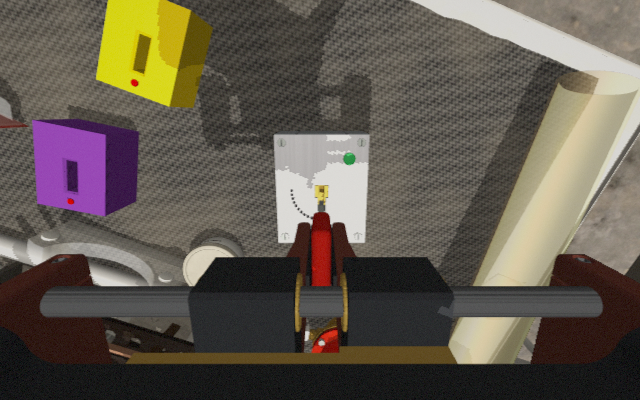

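Request:
drive_tool(
  plan=[
    {"travel":[0,-0.5,0],"twist":[0,0,0.8],"jaw":-1},
    {"travel":[0,-0.5,0],"twist":[0,0,0.8],"jaw":-1},
    {"travel":[0,-0.5,0],"twist":[0,0,0.8],"jaw":-1},
    {"travel":[0,-0.5,0],"twist":[0,0,0.8],"jaw":-1},
    {"travel":[0,-0.5,0],"twist":[0,0,0.6],"jaw":-1},
    {"travel":[0,0,0],"twist":[0,0,0],"jaw":-1},
  ],
)

```text
time_s: 20.45
tool_pos: [0.5428, -0.1193, 0.1646]
tcp_rot: [-0.003, 1.0, 0.002, -0.004]
contact_force: [0.6, 0.2, 0.6]
gripper_width: 0.0103
```

```bash
python3 g.py .464 -.2415 .15 -0.9; cat > st.py <<'E'
from h import *
import sys
z=load(sys.argv[1]);hsv=cv2.cvtColor(z['p'],cv2.COLOR_RGB2HSV);H,S,V=[hsv[...,i].astype(int) for i in range(3)]
# top-face polygon -> dark slot inside
T=((H>20)&(H<36)&(S>80)).astype(np.uint8)
P=pts(z,*np.meshgrid(range(640),range(400)))
near=(np.hypot(P[...,0]-.4635,P[...,1]+.241)<.06)
for nm,m in(('top',(T>0)&near&(P[...,2]>.0465)),):
    cs,_=cv2.findContours(m.astype(np.uint8),cv2.RETR_EXTERNAL,cv2.CHAIN_APPROX_NONE);cc=max(cs,key=cv2.contourArea)[:,0]
    print(nm,cv2.minAreaRect((plane(z,cc[:,0]*1.,cc[:,1]*1.,.05)[:,:2]*1000).astype(np.float32)))
Pl=plane(z,*[a.astype(float) for a in np.meshgrid(range(640),range(400))],.05)
thr=np.median(V[(T>0)&near&(P[...,2]>.0465)])
d=(np.abs(Pl[...,0]-.470)<.022)&(np.abs(Pl[...,1]+.241)<.015)&(P[...,2]<.044)&(z['d']>0)
q=Pl[d][:,:2]*1000
if len(q): print('slot(depth)',len(q),cv2.minAreaRect(q.astype(np.float32)))
E
for i in scene4 side4 scene0 side0 wrist1 wrist4; do echo $i; python3 st.py $i; done
```

```text
t 20.45 pos [ 0.5428 -0.1193  0.1646] yaw 0.33 travel [ 3.17 -4.87  0.59] twist [ 0.048 -0.091  0.245]
F [0.64 0.17 0.65] Ftool [-0.64  0.17 -0.65] T [ 0.042 -0.026  0.047] w 0.0103 q6 -1.855
scene4
top ((462.90679931640625, -239.74945068359375), (68.56411743164062, 82.4687728881836), 89.02601623535156)
slot(depth) 20 ((468.4898376464844, -237.88999938964844), (4.990259647369385, 26.472858428955078), 88.6397933959961)
side4
top ((460.2637939453125, -241.25582885742188), (66.81005859375, 80.64354705810547), 89.2125015258789)
slot(depth) 41 ((466.3810729980469, -241.98048400878906), (7.553995609283447, 28.605690002441406), 88.70122528076172)
scene0
top ((463.1209716796875, -239.63461303710938), (68.66738891601562, 82.31187438964844), 89.33433532714844)
slot(depth) 23 ((468.4220886230469, -238.5182342529297), (26.23650360107422, 5.655799388885498), 2.814164161682129)
side0
top ((460.3428955078125, -241.58428955078125), (67.46476745605469, 80.47632598876953), 89.2125015258789)
slot(depth) 44 ((466.49395751953125, -241.83203125), (7.855959892272949, 28.386734008789062), 88.70122528076172)
wrist1
top ((464.5567932128906, -241.236083984375), (65.07293701171875, 79.8998794555664), 89.1624755859375)
slot(depth) 214 ((470.98455810546875, -240.48477172851562), (8.853243827819824, 29.35523796081543), 88.85912322998047)
wrist4
top ((464.48797607421875, -240.6239471435547), (65.9880599975586, 79.82402801513672), 89.1624755859375)
slot(depth) 350 ((470.88653564453125, -239.8868408203125), (8.425559997558594, 29.15745735168457), 88.93009948730469)
```

Request:
drive_tool(
  plan=[
    {"travel":[0.63,-0.97,-0.03],"twist":[0.05,-0.09,0.25],"jaw":-1},
    {"travel":[0.63,-0.97,-0.03],"twist":[0,0,0],"jaw":-1},
    {"travel":[0.63,-0.97,-0.03],"twist":[0,0,0],"jaw":-1},
    {"travel":[0.63,-0.97,0],"twist":[0,0,0],"jaw":-1},
    {"travel":[0.5,-0.6,0],"twist":[0,0,0],"jaw":-1},
    {"travel":[0,0,0],"twist":[0,0,0],"jaw":-1},
  ],
)

```text
time_s: 21.2
tool_pos: [0.4639, -0.2309, 0.1654]
tcp_rot: [0.004, 1.0, 0.001, -0.001]
contact_force: [0.5, 0.9, -1.0]
gripper_width: 0.0101
```

```bash
python3 g.py .4641 -.2413 .15 -0.95
```

```text
t 21.2 pos [ 0.4639 -0.2309  0.1654] yaw -0.48 travel [-0.01 -0.42  0.61] twist [ 0.027 -0.017  0.094]
F [ 0.48  0.85 -0.96] Ftool [-0.48  0.85  0.96] T [ 0.031  0.029 -0.027] w 0.0101 q6 -2.091
```

Request:
drive_tool(
  plan=[
    {"travel":[0,-0.4,0.5],"twist":[0.03,-0.02,0.09],"jaw":-1},
    {"travel":[0,0,0.5],"twist":[0,0,0],"jaw":-1},
    {"travel":[0,0,0.35],"twist":[0,0,0],"jaw":-1},
    {"travel":[0,0,0],"twist":[0,0,0],"jaw":-1},
  ],
)

```text
time_s: 21.7
tool_pos: [0.4647, -0.2392, 0.1275]
tcp_rot: [0.007, 1.0, 0.001, -0.001]
contact_force: [0.4, -0.8, -1.8]
gripper_width: 0.01
```

```bash
python3 g.py .4641 -.2413 .125 -0.95; python3 - <<'E'
from h import *
from station import robot
for n in('scene','side','wrist'):
    c=robot.get_calibration(n);p,d=robot.read_camera(n);np.savez(n+'5.npz',p=p,d=d,**c)
    cv2.imwrite(f'pics/{n}5.png',p[:,:,::-1])
    if n=='scene': cv2.imwrite(f'pics/{n}5.png',cv2.resize(p[160:280,310:450],None,fx=5,fy=5,interpolation=2)[:,:,::-1])
    if n=='side': cv2.imwrite(f'pics/{n}5.png',cv2.resize(p[170:290,220:360],None,fx=5,fy=5,interpolation=2)[:,:,::-1])
E
```

```text
t 21.7 pos [ 0.4647 -0.2392  0.1275] yaw -0.77 travel [ 0.02 -0.09  0.1 ] twist [ 0.02  -0.015  0.036]
F [ 0.36 -0.77 -1.78] Ftool [-0.37 -0.77  1.78] T [ 0.032 -0.001  0.013] w 0.01 q6 -2.098
```

View pics/scene5.png

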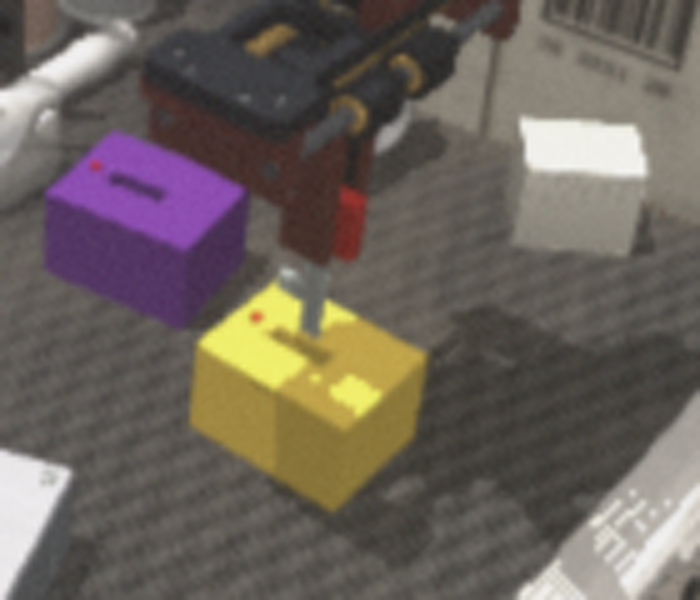

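View pics/side5.png

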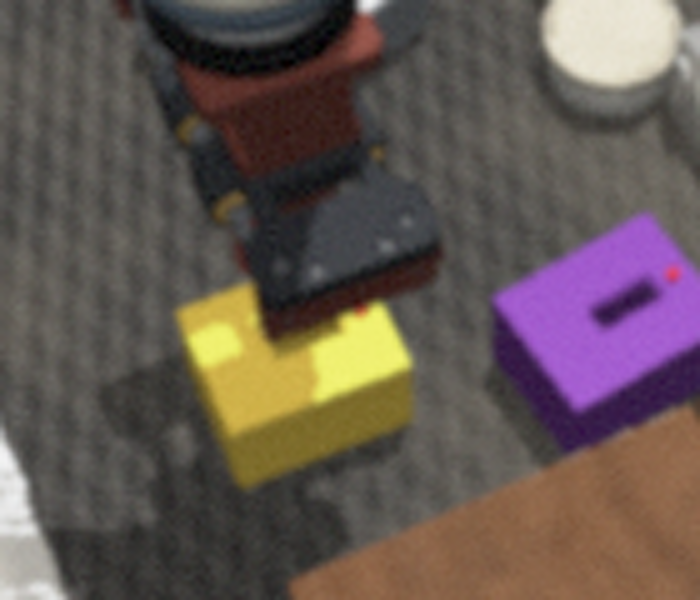

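View pics/wrist5.png

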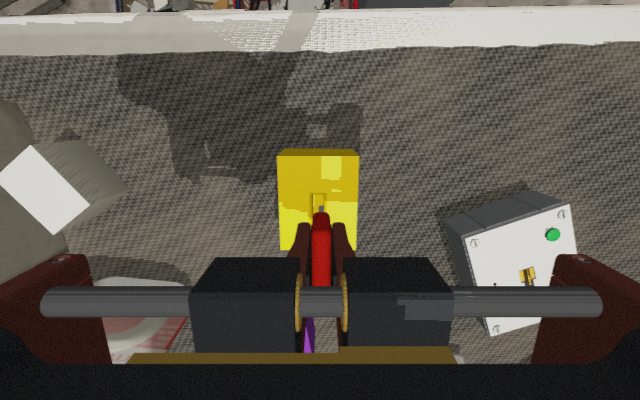

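```bash
python3 st.py wrist5; python3 - <<'E'
from h import *
z=load('wrist5')
for P in [(.4647,-.2392,.096),(.4647,-.2392,.061),(.4641,-.2413,.05),(.456,-.2413,.05)]: print(P,proj(z,P))
cv2.imwrite('pics/w5c.png',cv2.resize(z['p'][140:260,250:390],None,fx=5,fy=5,interpolation=2)[:,:,::-1])
E
```

```text
top ((464.2630920410156, -241.8691864013672), (63.91548156738281, 80.65870666503906), 89.18148803710938)
slot(depth) 189 ((464.62200927734375, -241.6859130859375), (8.924775123596191, 18.801061630249023), 88.73223876953125)
(0.4647, -0.2392, 0.096) [[320.54927616 226.49523593]]
(0.4647, -0.2392, 0.061) [[320.56099423 209.50133491]]
(0.4641, -0.2413, 0.05) [[317.96432418 204.49901363]]
(0.456, -0.2413, 0.05) [[317.79741073 194.88549336]]
```

View pics/w5c.png

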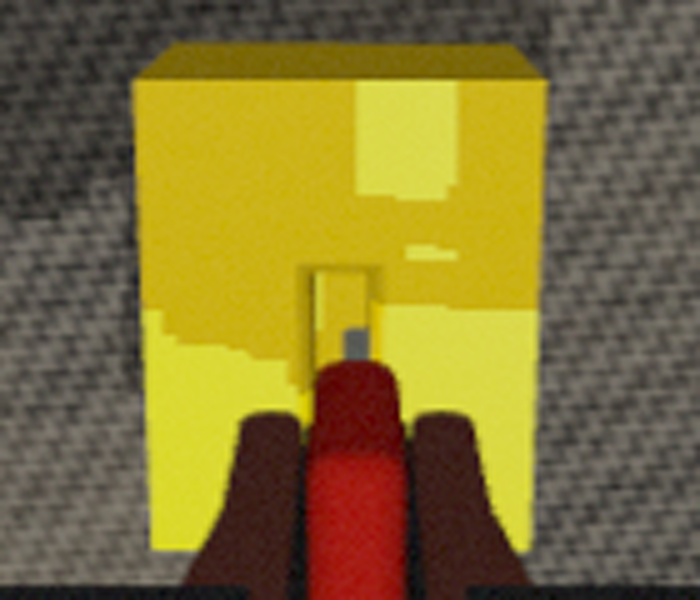

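Request:
drive_tool(
  plan=[
    {"travel":[0.02,-0.1,0],"twist":[0.02,-0.015,0.035],"jaw":-1},
    {"travel":[0,0,0],"twist":[0,0,0],"jaw":-1},
  ],
)

```text
time_s: 22.1
tool_pos: [0.4651, -0.2425, 0.1304]
tcp_rot: [0.008, 1.0, -0.001, 0.002]
contact_force: [-0.1, -0.5, 0.2]
gripper_width: 0.0097
```

```bash
python3 g.py .4642 -.2416 .105 -0.95
```

```text
t 22.1 pos [ 0.4651 -0.2425  0.1304] yaw -0.96 travel [0.04 0.04 1.02] twist [-0.028  0.045 -0.003]
F [-0.14 -0.47  0.17] Ftool [ 0.14 -0.47 -0.17] T [ 0.036 -0.037  0.033] w 0.0097 q6 -2.099
```

Request:
drive_tool(
  plan=[
    {"travel":[0.03,0.03,0.25],"twist":[-0.025,0.04,0],"jaw":-1},
    {"travel":[0,0,0.25],"twist":[0,0,0],"jaw":-1},
    {"travel":[0,0,0.1],"twist":[0,0,0],"jaw":-1},
    {"travel":[0,0,0],"twist":[0,0,0],"jaw":-1},
  ],
)

```text
time_s: 22.6
tool_pos: [0.4642, -0.2417, 0.1142]
tcp_rot: [0.009, 1.0, -0.0, 0.0]
contact_force: [-0.5, -0.2, -1.3]
gripper_width: 0.0099
```

```bash
python3 g.py .4642 -.2416 .105 -0.95
```

```text
t 22.6 pos [ 0.4642 -0.2417  0.1142] yaw -0.97 travel [0.   0.01 0.37] twist [-0.     0.002 -0.005]
F [-0.53 -0.22 -1.26] Ftool [ 0.53 -0.23  1.26] T [ 0.019 -0.014  0.04 ] w 0.0099 q6 -2.099
```

Request:
drive_tool(
  plan=[
    {"travel":[0,0,0.25],"twist":[0,0,0],"jaw":-1},
    {"travel":[0,0,0.25],"twist":[0,0,0],"jaw":-1},
    {"travel":[0,0,0.15],"twist":[0,0,0],"jaw":-1},
  ],
)

```text
time_s: 22.98
tool_pos: [0.4644, -0.2418, 0.0972]
tcp_rot: [0.008, 1.0, -0.0, 0.0]
contact_force: [-1.2, 0.6, -0.3]
gripper_width: 0.01
```

```bash
python3 g.py .4642 -.2416 .077 -0.95
```

```text
t 22.98 pos [ 0.4644 -0.2418  0.0972] yaw -0.97 travel [0.01 0.01 0.81] twist [-0.003  0.007 -0.004]
F [-1.24  0.56 -0.3 ] Ftool [1.25 0.53 0.3 ] T [ 0.014  0.016 -0.028] w 0.01 q6 -2.099
```

Request:
drive_tool(
  plan=[
    {"travel":[0,0,0.25],"twist":[0,0,0],"jaw":-1},
    {"travel":[0,0,0.25],"twist":[0,0,0],"jaw":-1},
    {"travel":[0,0,0.2],"twist":[0,0,0],"jaw":-1},
    {"travel":[0,0,0],"twist":[0,0,0],"jaw":-1},
  ],
)

```text
time_s: 23.48
tool_pos: [0.4641, -0.2416, 0.0777]
tcp_rot: [0.009, 1.0, 0.0, -0.0]
contact_force: [-0.2, -0.1, -0.8]
gripper_width: 0.0097
```

```bash
python3 g.py .4642 -.2416 .077 -0.95
```

```text
t 23.48 pos [ 0.4641 -0.2416  0.0777] yaw -0.97 travel [-0.01  0.    0.03] twist [ 0.004 -0.005 -0.005]
F [-0.2  -0.12 -0.84] Ftool [ 0.2  -0.12  0.84] T [ 0.015  0.001 -0.047] w 0.0097 q6 -2.099
```

Request:
drive_tool(
  plan=[
    {"travel":[0,0,0.04],"twist":[0,0,0],"jaw":-1},
    {"travel":[0,0,0],"twist":[0,0,0],"jaw":-1},
  ],
)

```text
time_s: 23.72
tool_pos: [0.4642, -0.2417, 0.077]
tcp_rot: [0.008, 1.0, -0.0, 0.0]
contact_force: [0.1, -0.5, -0.7]
gripper_width: 0.0097
```

```bash
python3 g.py .4642 -.2416 .077 -0.95
```

```text
t 23.73 pos [ 0.4642 -0.2417  0.077 ] yaw -0.97 travel [ 0.    0.01 -0.  ] twist [-0.     0.001 -0.004]
F [ 0.09 -0.45 -0.75] Ftool [-0.1  -0.45  0.75] T [ 0.035 -0.009  0.055] w 0.0097 q6 -2.099
```

Request:
drive_tool(
  plan=[
    {"travel":[0,0,0.02],"twist":[0,0,0],"jaw":-0.6},
    {"travel":[0,0,0],"twist":[0,0,0],"jaw":-0.4},
    {"travel":[0,0,0],"twist":[0,0,0],"jaw":-0.2},
    {"travel":[0,0,0],"twist":[0,0,0],"jaw":-0.2},
  ],
)

```text
time_s: 24.22
tool_pos: [0.4647, -0.242, 0.0774]
tcp_rot: [0.008, 1.0, -0.0, 0.001]
contact_force: [0.1, 0.5, 0.3]
gripper_width: 0.035
```

```bash
python3 g.py .4642 -.2416 .077 -0.95; python3 - <<'E'
from h import *
from station import robot
for n in('scene','wrist'):
    c=robot.get_calibration(n);p,d=robot.read_camera(n);np.savez(n+'6.npz',p=p,d=d,**c)
    if n=='scene': p=p[140:280,300:460]
    else: p=p[120:280,230:410]
    cv2.imwrite(f'pics/{n}6.png',cv2.resize(p,None,fx=4,fy=4,interpolation=2)[:,:,::-1])
E
```

```text
t 24.23 pos [ 0.4647 -0.242   0.0774] yaw -0.97 travel [0.02 0.02 0.02] twist [-0.01   0.018 -0.004]
F [0.12 0.49 0.31] Ftool [-0.12  0.49 -0.31] T [ 0.055 -0.033  0.025] w 0.035 q6 -2.099
```

View pics/scene6.png

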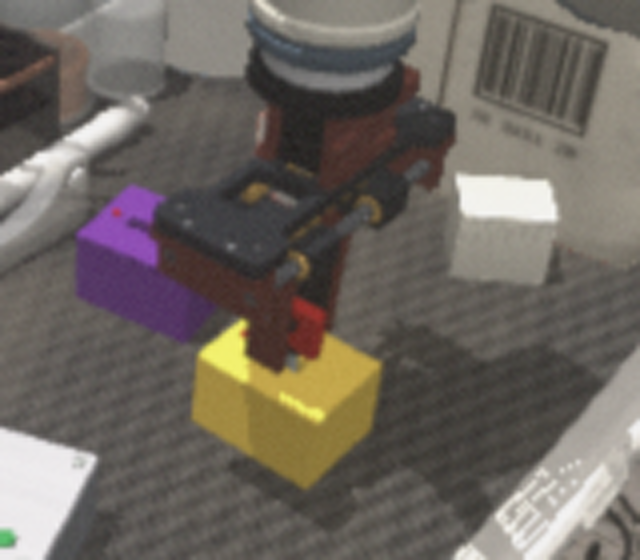

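View pics/wrist6.png

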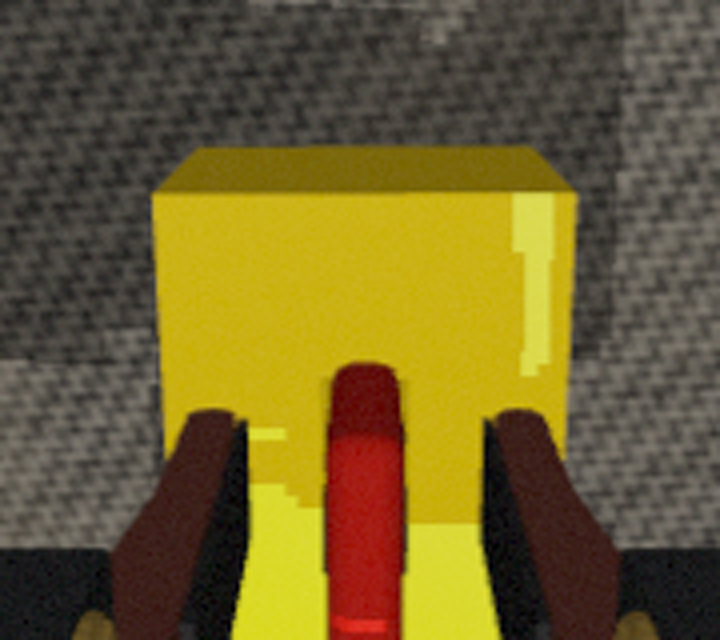

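The key stands upright in the yellow stand with the jaws open on both sides of the bow. I'm retreating straight up.

Request:
drive_tool(
  plan=[
    {"travel":[0,0,-0.5],"twist":[0,0,0],"jaw":0},
    {"travel":[0,0,-0.6],"twist":[0,0,0],"jaw":0},
    {"travel":[0,0,-0.8],"twist":[0,0,0],"jaw":0},
    {"travel":[0,0,-0.8],"twist":[0,0,0],"jaw":0},
    {"travel":[0,0,-0.8],"twist":[0,0,0],"jaw":0},
    {"travel":[0,0,-0.8],"twist":[0,0,0],"jaw":0},
    {"travel":[0,0,0],"twist":[0,0,0],"jaw":0},
    {"travel":[0,0,0],"twist":[0,0,0],"jaw":0},
  ],
)

```text
time_s: 25.32
tool_pos: [0.4652, -0.2423, 0.196]
tcp_rot: [0.008, 1.0, -0.002, 0.004]
contact_force: [-0.1, 0.2, -0.2]
gripper_width: 0.044
```

```bash
python3 g.py .4642 -.2416 .077 -0.95; python3 - <<'E'
from h import *
from station import robot
for n in('scene','side','wrist'):
    c=robot.get_calibration(n);p,d=robot.read_camera(n);z=dict(p=p,d=d,**c);np.savez(n+'7.npz',**z)
    hsv=cv2.cvtColor(p,cv2.COLOR_RGB2HSV);H,S,V=[hsv[...,i].astype(int) for i in range(3)]
    m=((H<10)|(H>170))&(S>120);v,u=np.nonzero(m);P=pts(z,u,v);k=(np.linalg.norm(P-[.464,-.2416,.08],axis=1)<.03)&(P[:,2]>.055);P=P[k]
    if len(P): print(n,len(P),P.mean(0).round(4),P.min(0).round(3),P.max(0).round(3))
    if n=='scene': p=p[140:300,250:440]
    elif n=='side': p=p[130:290,220:400]
    else: p=p[80:280,200:440]
    cv2.imwrite(f'pics/{n}7.png',cv2.resize(p,None,fx=3,fy=3,interpolation=2)[:,:,::-1])
E
```

```text
t 25.32 pos [ 0.4652 -0.2423  0.196 ] yaw -0.97 travel [0.08 0.05 4.76] twist [-0.05   0.087 -0.004]
F [-0.06  0.17 -0.21] Ftool [0.07 0.17 0.21] T [0.038 0.022 0.029] w 0.044 q6 -2.099
scene 164 [ 0.4611 -0.2374  0.0816] [ 0.446 -0.245  0.063] [ 0.48  -0.234  0.095]
side 139 [ 0.4604 -0.2438  0.0835] [ 0.445 -0.247  0.063] [ 0.476 -0.237  0.095]
wrist 415 [ 0.4616 -0.2411  0.09  ] [ 0.447 -0.246  0.068] [ 0.481 -0.237  0.093]
```

View pics/scene7.png

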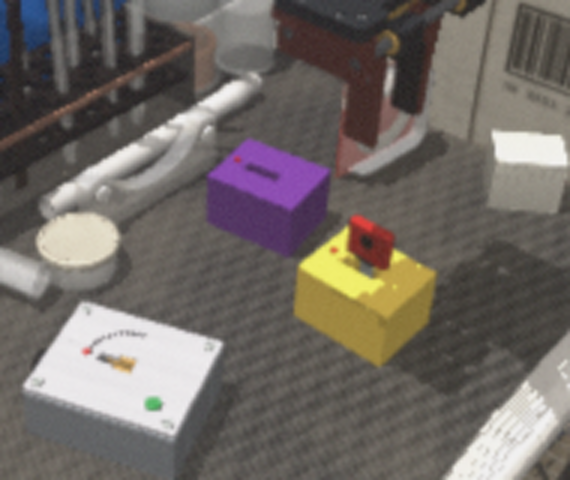

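View pics/wrist7.png

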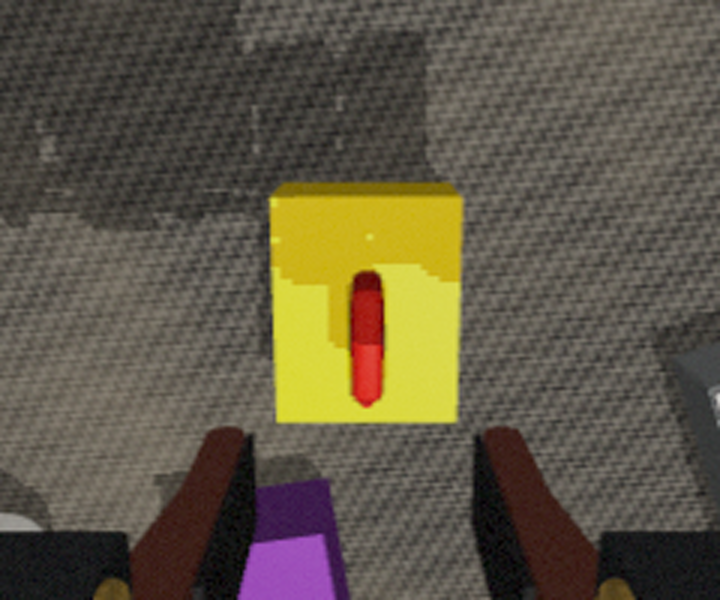

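```bash
python3 - <<'E'
from station import robot
print(robot.finish_job())
E
```

```text
the job is handed in; nothing more can be done
None
```

The job is done and handed in at about 25 s of the 72 s allowed; the hand-in gives no verdict.

**What I did:**
- I turned the key clockwise by feel and met the end stop about 0.82 rad from home.
- I pressed at about 0.22 N m in all, which after friction I estimate at roughly 12 N on the stop, for over half a second.
- I turned the key back, going about 3° past home to take up the plug's play, and then returned to home.
- I drew the key straight up with no noticeable force, lowered it into the yellow stand's slot, let go and backed off to 0.196 m.

**What the last checks showed:**
- **Key:** It stands upright in the slot, released, and its axis is within about 3 mm of the stand's middle. I put its origin at about 10 mm above the bench: its top reads about 3.5 mm lower than when it was seated in the lock.
- **Lock:** The plug's slot points at the red dot, so it is at home.
- **Loose things:** The tin and carton look untouched; the regulator was not in the final views, but nothing came near it.
- **Robot:** The gripper is clear of everything and its force reading is about zero.

**Uncertain readings:** The stop force is inferred from noisy torque readings, not measured directly. The cameras disagreed by 2–4 mm on positions, within what the slot allows. No check failed.

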